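# Snap the loose divider onto the spice caddy's rails and snug it up to the jars

### The arm

A 7-joint arm with a two-finger parallel gripper is mounted at the origin on a cart in front of the work surface, level with it; the furniture and walls round the work are solid. World frame = base frame: x ahead of the robot, y to its left, z up, the work surface at z = 0. Lengths are in m, angles in degrees, forces in N, time in s.
With the tool pointing down it reaches from about 0.4 to 0.925 m from the base axis. Payload 4.1 kg.
Tool frame: the origin (TCP) lies between the finger pads; the fingertips stand 8 mm ahead of it and the grasp point (between the pads) lies 11 mm behind it; x points along the fingers, z is the direction in which the jaws open and shut, and the axes are right-handed (so a half turn about x gives the same grasp; the last joint's range is limited). The gripper opens to 85 mm and grips with 20 to 120 N. Pads are 22 mm wide; open, the fingers measure 114 mm over their backs; the gripper's body (76 mm by 85 mm) begins 54 mm behind the grasp point. The pads swing forward as they close: fully open they stand 13 mm farther back than shut.
Start: joints at [68.698, 22.827, 2.584, 88.041, -1.071, 69.15, -2.905], TCP at [0.175, -0.626, 0.239] pointing down, gripper open.
Joint ranges: [-161.44, 161.44], [-28.35, 127.94], [-78.24, 83.42], [0, 140.83], [-78.03, 258.03], [13.02, 114.36], [-168.23, 168.23]. Speed limits (degrees/s): [147.25, 147.25, 180, 180, 180, 180, 180].

### API

Orientations are given as a 3x3 rotation matrix whose columns are the frame's x, y, z axes.
In Python, from bench import sensors, cams, env gives the robot as it stands. The module is installed in compiled form; this text tells all that it offers.
- The arm moves only by the tool servo_tool, never from a script. Its argument "steps" is a list that holds one entry, the list of rows, each a list of 5 numbers: the shift along the world's x, y, z normalised to -1 to 1, where 1 is 600 mm, then the turn about the world's z normalised to -1 to 1, where 1 is 180 degrees, then the opening, from -1 (shut) to 1 (fully open). A call has exactly 10 rows; each row shifts and turns the pose as measured when the row begins; what a row does not reach is not made up. A row lasts 1/10 s, in which the tool goes at most 50 mm and 8.59 degrees, less where a joint would pass 70% of its speed; a pose out of reach is approached as far as the arm can. A call with a number of a shift or a turn outside -1 to 1 is refused whole. A call with a gripper value outside its range is refused whole. The fingers move at their own pace and stop on an object; "squeeze" is the grip in N (left out, the last holds). Time passes only in rows, so rows that do not move let the fingers close, or fill a call up. It gives the time, the measured TCP pose, the force and the opening at its end, in the units of the state.
- sensors.observe(): the state, without advancing time (a new reading comes with each control period).
- cams.camera(name): name is "side" or "top"; returns the picture (480x640x3 uint8, red, green, blue); there is no depth.
- cams.calibration(name): a dict with "fx", "fy", "cx", "cy" (pixels), "pose" (4x4, takes a point from camera to world coordinates). Camera axes: x right, y down, z forward; pixel columns grow to the right and rows downward; lengths in m; the calibration is good to about 2 mm. A picture is of the moment at which its call begins. calibration takes no time and is no camera call.
- env.close_job(): hands the job in, once; it reports no verdict.
The state is a dict: "time_s": time; "joint_positions": joint angles; "qd": joint speeds; "joint_efforts": joint torques, N m; "tool_pos": TCP position; "tool_rot": TCP orientation; "wrist_force": force on the tool from outside, world axes, zero at the start; "torque": the same for the moment, N m; "width": finger opening in m.
Only numpy, scipy, OpenCV 4.12 (cv2) and the standard library are available. Lean on these libraries where they do the work, as an engineer would, in place of code of your own. Each camera call takes 0.05 s, during which the arm holds its last target.

### The job

Fit the loose white divider to the wooden spice caddy: on the empty stretch beside the jars press it straight down over the two side rails until the clips at both its ends have snapped past the rails and it sits fully home, then slide it along the rails, gently pushing the jars together, until all three stand snug between it and the end of the caddy. The rails are slim and bend, and the jars are glass: push no harder than the clips need, keep the jars upright, and let go leaving the divider level and seated; leave the mug, the salt shaker and the pepper mill where they are.

Things in the scene. Friction and masses are not known exactly. Their poses are not given: they have to be found in the camera images.
- caddy: Long low wooden spice caddy, fixed on the worktop: 308 mm along its y axis, 126 mm along x, 86 mm tall. Origin: centre of its underside; z up, +y towards the end where the jars stand. Tray floor 14 mm above the origin, with 22 mm high lips at x = -42 and +42 mm, between end panels whose inner faces are at y = -140 and +140 mm. A round rail runs along each side.
- rail_front_rest (a point): Mid length of the caddy's front rail, on its axis as it stands unloaded: x = -50 mm, y = 0, 66 mm above the caddy's origin. Round white plastic rod, 8 mm in diameter, parallel to the caddy's y. It is springy: pushed, it bends down about 1.7 mm per newton and comes back. The bending is not reported, so the divider's height alone does not tell whether its clips have snapped.
- rail_back_rest (a point): The same for the back rail: x = +50 mm, y = 0, 66 mm above the caddy's origin; unloaded rest position, bending not reported.
- divider: Loose white plastic divider standing upright on the worktop, about 0.12 kg: 124 mm long (its x), 20 mm thick (its y), 92 mm tall; either way round fits. Origin: centre of its underside, z up. Panel 72 mm long, z = 0 to 47 mm; cross-beam z = 47 to 55 mm; grip above. Seated, its origin is 23 mm above the caddy's (9 mm off the tray floor), panel inside the tray; not snapped on, it rests some 7 mm higher.
- divider_grip (a point): Middle of the divider's central grip, 78 mm above its origin. The grip is 44 mm long (divider x), 14 mm thick (divider y) and stands 37 mm above the cross-beam (z = 55 to 92 mm); pinch it from above across its 44 mm.
- clip_a (a point): Seat of the clip at the divider's -x end (x = -50 mm, z = 43 mm): where the rail's axis lies when home. Two sprung arms, mouth down: flared lips from z = 30 mm up, narrowing to a 4 mm gap at z = 39 mm. Forcing both clips on takes a push rising to some 11 to 17 N in all, the rails bending about 10 mm; at the snap it drops by half or more. Then it slides along the rails with little friction.
- clip_b (a point): Seat of the like clip at the divider's +x end (x = +50 mm, z = 43 mm).
- spice_1: Glass spice jar with a dark screw cap, 41 mm across, 105 mm tall, about 0.11 kg, one of three alike in size that stand loosely in a row in the caddy; pushing all three along takes some 2 to 5 N, more once they are snug. Origin: centre of its underside, z up.
- spice_2: Glass spice jar with a dark screw cap, 41 mm across, 105 mm tall, about 0.11 kg, one of three alike in size that stand loosely in a row in the caddy; pushing all three along takes some 2 to 5 N, more once they are snug. Origin: centre of its underside, z up.
- spice_3: Glass spice jar with a dark screw cap, 41 mm across, 105 mm tall, about 0.11 kg, one of three alike in size that stand loosely in a row in the caddy; pushing all three along takes some 2 to 5 N, more once they are snug. Origin: centre of its underside, z up.
- mug_green: Cream pottery mug on the worktop to the left, 82 x 117 x 91 mm; a bystander. Origin: underside.
- salt_shaker: Salt shaker of grey and clear plastic, 44 mm across, 90 mm tall, on the worktop to the left of the caddy; a bystander. Origin: centre of its underside.
- pepper_mill: Wooden pepper mill, 58 mm across, 170 mm tall, standing on the chopping board at the back right; a bystander. Origin: centre of its underside.
There are look-alikes about, which are no part of the job. Leave any turquoise look-alike of the spice_3 alone.

How it is judged:
By the outcome, as a careful person would: the job done as asked, in the order asked, and still so for the second after the job is handed in, with the robot touching nothing.
It also fails if it takes over 72 s, if anything falls off the work surface, if the arm or the gripper's body presses on something with over 40 N, if the wrist force passes 120 N, or if a joint passes its speed limit or range.

## Working session

There is one attempt and no reset: what is moved stays moved. The work goes in short steps, Python scripts to look and compute and a tool call to move; the robot and the scene stay as the last step left them, time stands still between calls to the robot, and variables do not carry over. Pictures are saved under pics/ and viewed, and the job is handed in when it is done.

Besides the shell and the picture viewer there is one more tool, called in YAML: its name, and indented under it one key for each argument. servo_tool: Moves the arm, as the interface text tells. Scaled input: -1 to 1 covers 600 mm each way for a shift and 180 degrees each way for a turn. Its arguments: {"type":"object","properties":{"steps":{"type":"array","items":{"type":"array","items":{"type":"array","items":{"type":"number"}}}},"squeeze":{"type":"number"}},"required":["steps"]}

```bash
mkdir -p pics; python3 - <<'E'
from bench import sensors,cams
import cv2
s=sensors.observe()
for k,v in s.items(): print(k,v)
for n in("side","top"):
    c=cams.calibration(n); print(n,c)
    cv2.imwrite(f"pics/{n}0.png",cams.camera(n)[:,:,::-1])
E
```

```text
time_s 0.0
joint_positions [68.69761963 22.87318448  2.57999561 88.11462028 -1.07099674 69.15192066
 -2.90443411]
qd [ 0.05270173 -0.06221125 -0.01954572  0.01650923  0.05153686  0.0934444
  0.02425033]
joint_efforts [ 2.58435548e-04 -4.75120211e+01  1.36470370e+00 -2.54219323e+01
  1.14713417e-02  9.45295498e-03 -1.26846373e-05]
tool_pos [ 0.17497704 -0.62534692  0.23824566]
tool_rot [[-6.81761403e-04  9.62986954e-01  2.69547140e-01]
 [ 1.89869375e-03  2.69547964e-01 -9.62985093e-01]
 [-9.99997965e-01 -1.44738598e-04 -2.01218471e-03]]
wrist_force [ 0.24926674  0.53911991 -0.23489453]
torque [ 0.05465327 -0.02198369  0.06566574]
width 0.08534736652126927
side {'fx': 610.9598992905159, 'fy': 610.9598992905159, 'cx': 312.5247238085983, 'cy': 241.21130423058514, 'pose': array([[-7.28258678e-01, -4.89732190e-01,  4.79376345e-01,
        -2.11268538e-01],
       [-6.85301352e-01,  5.21616883e-01, -5.08210472e-01,
         9.01707424e-01],
       [-1.16376773e-03, -6.98625944e-01, -7.15486154e-01,
         1.21058601e+00],
       [ 0.00000000e+00,  0.00000000e+00,  0.00000000e+00,
         1.00000000e+00]])}
top {'fx': 552.0618657849217, 'fy': 552.0618657849217, 'cx': 324.62308294936656, 'cy': 240.628291286454, 'pose': array([[ 0.00457728, -0.98781274,  0.15557969,  0.31344061],
       [-0.99998055, -0.00518059, -0.00347257,  0.10497108],
       [ 0.00423624, -0.15556077, -0.98781724,  1.62845356],
       [ 0.        ,  0.        ,  0.        ,  1.        ]])}
```

View pics/side0.png

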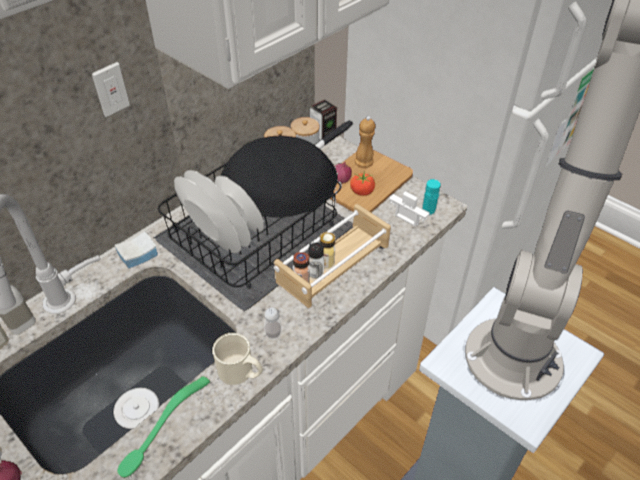

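View pics/top0.png

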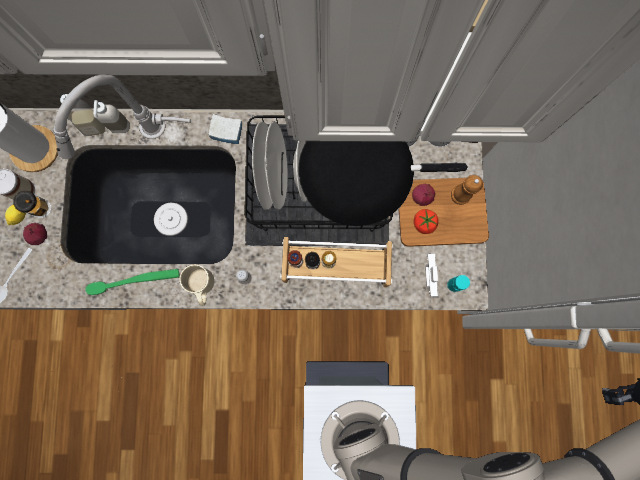

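```bash
python3 - <<'E'
import cv2
t=cv2.imread("pics/top0.png");s=cv2.imread("pics/side0.png")
cv2.imwrite("pics/t_c.png",cv2.resize(t[225:305,270:480],None,fx=3.8,fy=3.8,interpolation=cv2.INTER_CUBIC))
cv2.imwrite("pics/s_c.png",cv2.resize(s[170:310,265:455],None,fx=4.2,fy=4.2,interpolation=cv2.INTER_CUBIC))
E
```

```text
(no output)
```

View pics/t_c.png

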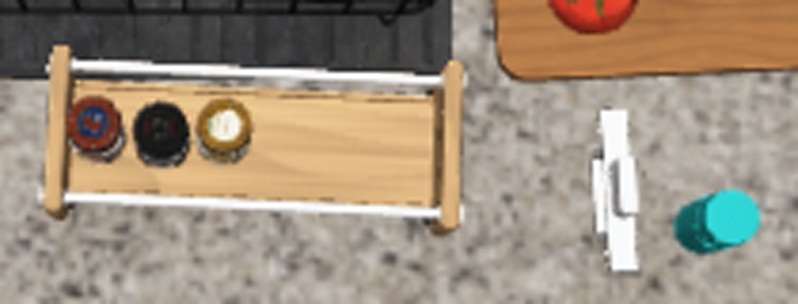

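View pics/s_c.png

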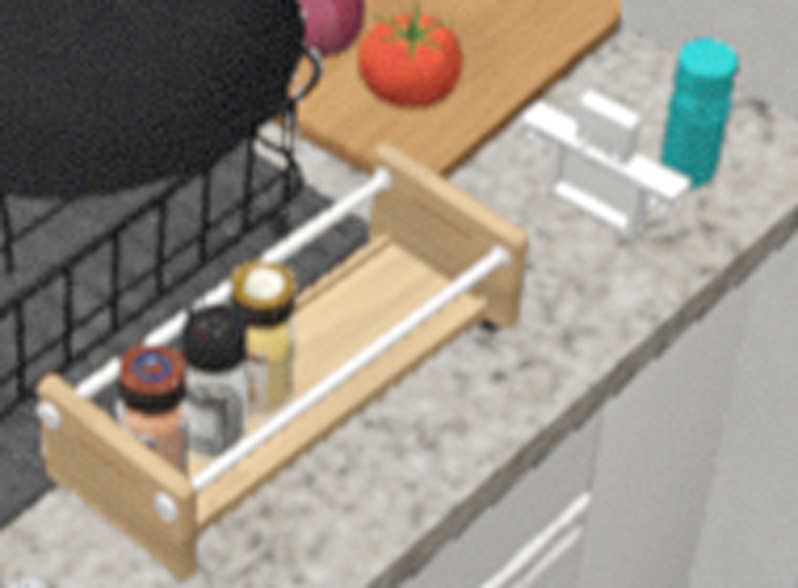

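```bash
cat > h.py <<'E'
import numpy as np,cv2
from bench import cams
from scipy.optimize import least_squares,minimize
from scipy.ndimage import map_coordinates
CAL={n:cams.calibration(n) for n in("side","top")}
def proj(n,P):
    c=CAL[n];P=np.atleast_2d(P);T=np.linalg.inv(c["pose"]);q=P@T[:3,:3].T+T[:3,3]
    return np.c_[c["fx"]*q[:,0]/q[:,2]+c["cx"],c["fy"]*q[:,1]/q[:,2]+c["cy"]]
def ray(n,u,v,z):
    c=CAL[n];d=c["pose"][:3,:3]@np.array([(u-c["cx"])/c["fx"],(v-c["cy"])/c["fy"],1]);o=c["pose"][:3,3]
    return o+d*(z-o[2])/d[2]
def W(p,P):  # p=x,y,yawdeg,z
    a=np.radians(p[2]);R=np.array([[np.cos(a),-np.sin(a),0],[np.sin(a),np.cos(a),0],[0,0,1]])
    return np.atleast_2d(P)@R.T+np.array([p[0],p[1],p[3] if len(p)>3 else 0])
def box(x0,x1,y0,y1,z0,z1):
    return np.array([[x,y,z] for x in(x0,x1) for y in(y0,y1) for z in(z0,z1)])
DIV=[box(-.036,.036,-.010,.010,0,.047),box(-.062,.062,-.010,.010,.047,.055),box(-.022,.022,-.007,.007,.055,.092),
 box(-.062,-.040,-.010,.010,.030,.047),box(.040,.062,-.010,.010,.030,.047)]
def divmask(n,p,boxes,S=4,off=(0,0),size=(100,100)):
    m=np.zeros((size[1]*S,size[0]*S),np.uint8)
    for b in boxes:
        q=(proj(n,W(p,b))-off+.5)*S-.5
        h=cv2.convexHull(q.astype(np.float32)); cv2.fillConvexPoly(m,np.round(h*16).astype(np.int32),255,shift=4)
    return cv2.resize(m,size,interpolation=cv2.INTER_AREA)/255.
def railfit(imgs,p0,ys=np.linspace(-.12,.12,25),skip=()):
    p=np.array(p0,float)
    for it in range(4):
        obs=[]
        for n in imgs:
            g=imgs[n].min(2).astype(float)
            for sx in(-.05,.05):
                if (n,sx) in skip: continue
                for y in ys:
                    a,b,c=proj(n,W(p,[[sx,y,.066],[sx,y+.01,.066],[sx,y,.066]]))
                    t=(b-a)/np.linalg.norm(b-a);nn=np.array([-t[1],t[0]])
                    k=np.arange(-6,6.01,.25) if it==0 else np.arange(-4,4.01,.25)
                    pr=map_coordinates(g,[a[1]+k*nn[1],a[0]+k*nn[0]],order=1)
                    w=np.clip(pr-np.percentile(pr,100*.55)-25,0,None)
                    if pr.max()<170 or w.sum()<30: continue
                    obs.append((n,sx,y,nn,a+nn*(w@k)/w.sum()))
        def res(q): return [ (o[4]-proj(o[0],W(q,[o[1],o[2],.066]))[0])@o[3] for o in obs]
        # y fixed by prior (weak)
        r=least_squares(lambda q:res(q)+[(q[1]-p0[1])*500],p,loss="soft_l1",f_scale=.3);p=r.x
    rs=np.array(res(p))
    for n in imgs:
        for sx in(-.05,.05):
            v=[x for x,o in zip(rs,obs) if o[0]==n and o[1]==sx]
            if v: print(n,sx,len(v),"median res px %.2f std %.2f"%(np.median(v),np.std(v)))
    return p
E
python3 - <<'E'
from h import *
t=cv2.imread("pics/top0.png");s=cv2.imread("pics/side0.png")
print("caddy c",ray("top",336,261,.04))
c=ray("top",336,261,.04)
for ims in({"top":t},{"side":s},{"top":t,"side":s}):
    for n4 in (3,4):
        if n4==4 and len(ims)<2: continue
        print(railfit(ims,[c[0],c[1],-2]+[0]*(n4-3)))
p=railfit({"top":t,"side":s},[c[0],c[1],-2])
# end panel: overlay
for n,im,(x0,y0,x1,y1),f in(("top",t,(270,225,480,305),3.8),("side",s,(265,170,455,310),4.2)):
    o=cv2.resize(im[y0:y1,x0:x1],None,fx=f,fy=f,interpolation=cv2.INTER_CUBIC)
    def L(P):
        q=(proj(n,W(p,P))-(x0,y0)+.5)*f-.5; cv2.polylines(o,[np.round(q).astype(int)],False,(0,0,255),1)
    for sx in(-.05,.05): L([[sx,-.14,.066],[sx,.14,.066]])
    for y in(-.154,-.14,.14,.154): L([[-.063,y,0],[-.063,y,.086],[.063,y,.086],[.063,y,0]])
    cv2.imwrite(f"pics/ov_{n}.png",o)
for u,v in((72,0),(0,0)): pass
E
```

```text
caddy c [0.50406491 0.06616371 0.04      ]
top -0.05 25 median res px -0.01 std 0.07
top 0.05 25 median res px 0.02 std 0.11
[ 0.50127365  0.06616371 -2.23980267]
side -0.05 25 median res px 0.04 std 0.05
side 0.05 20 median res px -0.06 std 0.83
[ 0.50145227  0.06616371 -2.21441162]
top -0.05 25 median res px -0.03 std 0.07
top 0.05 25 median res px -0.02 std 0.11
side -0.05 25 median res px 0.07 std 0.05
side 0.05 20 median res px -0.03 std 0.84
[ 0.50134953  0.06616371 -2.22709754]
top -0.05 25 median res px -0.01 std 0.07
top 0.05 25 median res px 0.00 std 0.11
side -0.05 25 median res px 0.04 std 0.06
side 0.05 20 median res px -0.07 std 0.83
[ 5.01239849e-01  6.61637112e-02 -2.22824235e+00  3.41982069e-04]
top -0.05 25 median res px -0.03 std 0.07
top 0.05 25 median res px -0.02 std 0.11
side -0.05 25 median res px 0.07 std 0.05
side 0.05 20 median res px -0.03 std 0.84
```

View pics/ov_top.png

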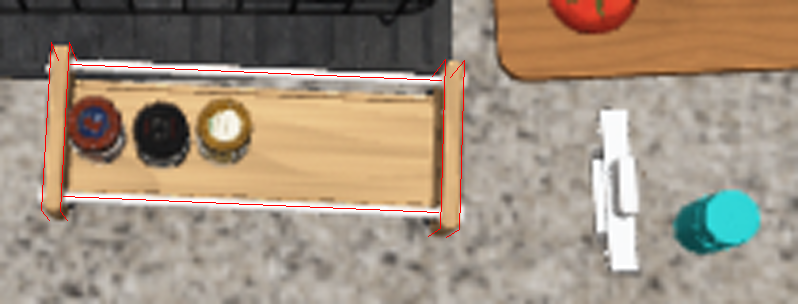

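View pics/ov_side.png

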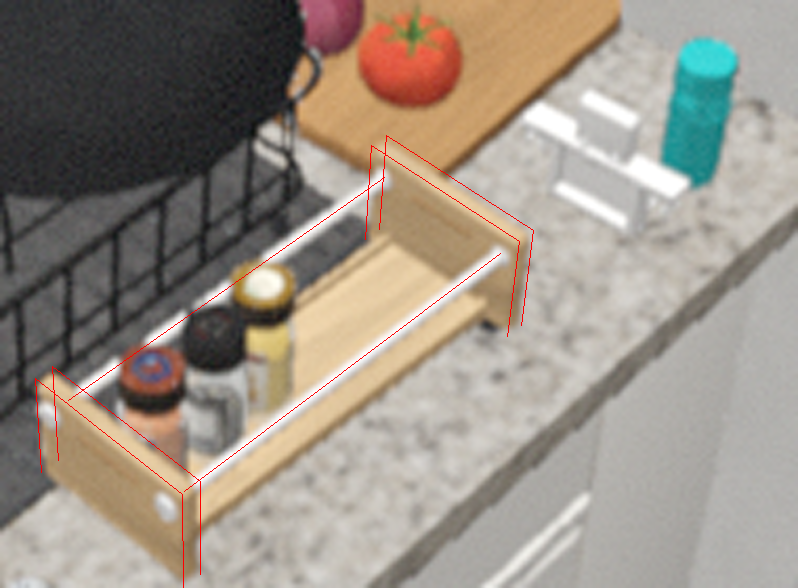

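```bash
python3 - <<'E'
from h import *
t=cv2.imread("pics/top0.png");g=t.min(2)
p=[.50135,.066,-2.227]
a,b=proj("top",W(p,[[.05,-.12,.066],[.05,.12,.066]]));print(a,b)
for c in(295,320,345,370,380):
    print(c,np.interp(c,[b[0],a[0]],[b[1],a[1]]),list(zip(range(238,252),g[238:252,c])))
a,b=proj("top",W(p,[[-.05,-.12,.066],[-.05,.12,.066]]));print(a,b)
for c in(295,320,345,370,380):
    print(c,np.interp(c,[b[0],a[0]],[b[1],a[1]]),list(g[272:286,c]))
E
```

```text
[378.86605378 245.35261601] [295.11374044 241.69981427]
295 241.6998142737141 [(238, np.uint8(60)), (239, np.uint8(66)), (240, np.uint8(58)), (241, np.uint8(246)), (242, np.uint8(248)), (243, np.uint8(168)), (244, np.uint8(75)), (245, np.uint8(46)), (246, np.uint8(119)), (247, np.uint8(124)), (248, np.uint8(118)), (249, np.uint8(133)), (250, np.uint8(76)), (251, np.uint8(36))]
320 242.78521202014326 [(238, np.uint8(53)), (239, np.uint8(51)), (240, np.uint8(53)), (241, np.uint8(63)), (242, np.uint8(245)), (243, np.uint8(249)), (244, np.uint8(182)), (245, np.uint8(77)), (246, np.uint8(162)), (247, np.uint8(154)), (248, np.uint8(136)), (249, np.uint8(120)), (250, np.uint8(137)), (251, np.uint8(140))]
345 243.87557048049578 [(238, np.uint8(68)), (239, np.uint8(66)), (240, np.uint8(63)), (241, np.uint8(57)), (242, np.uint8(54)), (243, np.uint8(243)), (244, np.uint8(250)), (245, np.uint8(191)), (246, np.uint8(192)), (247, np.uint8(188)), (248, np.uint8(139)), (249, np.uint8(124)), (250, np.uint8(87)), (251, np.uint8(138))]
370 244.9659289408483 [(238, np.uint8(67)), (239, np.uint8(63)), (2
[... 1103 characters left out ...]

345 278.77936496434364 [np.uint8(129), np.uint8(123), np.uint8(126), np.uint8(123), np.uint8(121), np.uint8(116), np.uint8(244), np.uint8(249), np.uint8(187), np.uint8(155), np.uint8(129), np.uint8(119), np.uint8(124), np.uint8(129)]
370 279.87379806130474 [np.uint8(127), np.uint8(129), np.uint8(124), np.uint8(128), np.uint8(131), np.uint8(128), np.uint8(128), np.uint8(242), np.uint8(249), np.uint8(197), np.uint8(160), np.uint8(157), np.uint8(155), np.uint8(174)]
380 280.2184606889297 [np.uint8(129), np.uint8(133), np.uint8(131), np.uint8(133), np.uint8(133), np.uint8(135), np.uint8(99), np.uint8(163), np.uint8(248), np.uint8(240), np.uint8(148), np.uint8(121), np.uint8(105), np.uint8(110)]
```

```bash
cat >> h.py <<'E'
def divfit(imgs,p0,boxes=DIV,thr=200,pad=12):
    T={}
    for n in imgs:
        q=proj(n,W(p0,np.vstack(boxes)));lo=np.floor(q.min(0)-pad).astype(int);hi=np.ceil(q.max(0)+pad).astype(int)
        g=imgs[n].min(2)[lo[1]:hi[1],lo[0]:hi[0]].astype(float)
        T[n]=(np.clip((g-thr)/40.,0,1),lo,tuple((hi-lo).tolist()))
    def cost(q):
        return sum(np.abs(divmask(n,np.r_[q,p0[3:]],boxes,8,T[n][1],T[n][2])-T[n][0]).sum() for n in T)
    r=minimize(cost,p0[:3],method="Nelder-Mead",options=dict(initial_simplex=np.array(p0[:3])+np.array([[0,0,0],[.006,0,0],[0,.006,0],[0,0,5]]),xatol=1e-5,fatol=1e-3))
    return r.x,r.fun
E
python3 - <<'E'
from h import *
t=cv2.imread("pics/top0.png");s=cv2.imread("pics/side0.png")
c=ray("top",270+619/3.8,225+190/3.8,.055);print(c)
for ims in({"top":t},{"side":s},{"top":t,"side":s}):
    for thr in(165,190):
        print(list(ims),thr,divfit(ims,[c[0],c[1],4,0],thr=thr))
p,_=divfit({"top":t,"side":s},[c[0],c[1],4,0],thr=165)
for n,im,(x0,y0,x1,y1) in(("top",t,(400,240,480,300)),("side",s,(375,175,455,235))):
    f=10
    o=cv2.resize(im[y0:y1,x0:x1],None,fx=f,fy=f,interpolation=cv2.INTER_CUBIC)
    for b in DIV:
        q=(proj(n,W(p,b))-(x0,y0)+.5)*f-.5
        cv2.polylines(o,[np.round(cv2.convexHull(q.astype(np.float32))).astype(int)],True,(0,0,255),1)
    cv2.imwrite(f"pics/dv_{n}.png",o)
P=[.501,.066,-2.23]
for u,v in((95,121),(161,130),(224,125)):
    w=ray("top",270+u/3.8,225+v/3.8,.119);d=w[:2]-P[:2];a=np.radians(P[2]);print("jar",w,"caddy",d[0]*np.cos(a)+d[1]*np.sin(a),-d[0]*np.sin(a)+d[1]*np.cos(a))
E
```

```text
[ 0.4633793  -0.21063414  0.055     ]
['top'] 165 (array([ 0.46746662, -0.21004196,  1.96318558]), np.float64(165.8205882352941))
['top'] 190 (array([ 0.46716653, -0.20975531,  1.41953537]), np.float64(145.49607843137255))
['side'] 165 (array([ 0.46975726, -0.20959276,  1.8045679 ]), np.float64(955.246568627451))
['side'] 190 (array([ 0.46922151, -0.21173432, -3.99894776]), np.float64(544.0857843137255))
['top', 'side'] 165 (array([ 0.46746941, -0.20990716,  1.98880661]), np.float64(1122.8367647058822))
['top', 'side'] 190 (array([ 0.46688035, -0.21024479, -0.56342139]), np.float64(699.9004901960785))
jar [0.50553745 0.18105593 0.119     ] caddy 5.706827301494872e-05 0.11514535073283634
jar [0.49921203 0.13316557 0.119     ] caddy -0.004400094167341828 0.06704512998670221
jar [0.50309437 0.08753337 0.119     ] caddy 0.0012548994631383348 0.02159855240368009
```

View pics/dv_top.png

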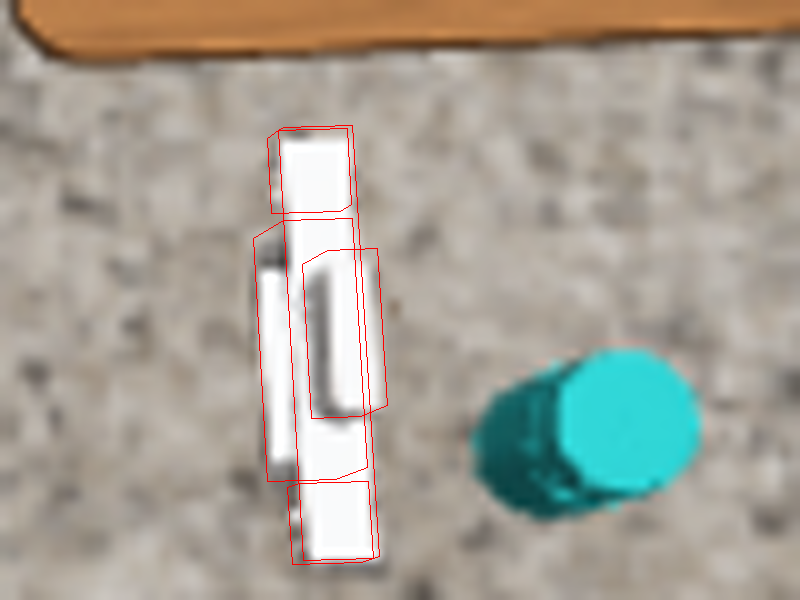

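View pics/dv_side.png

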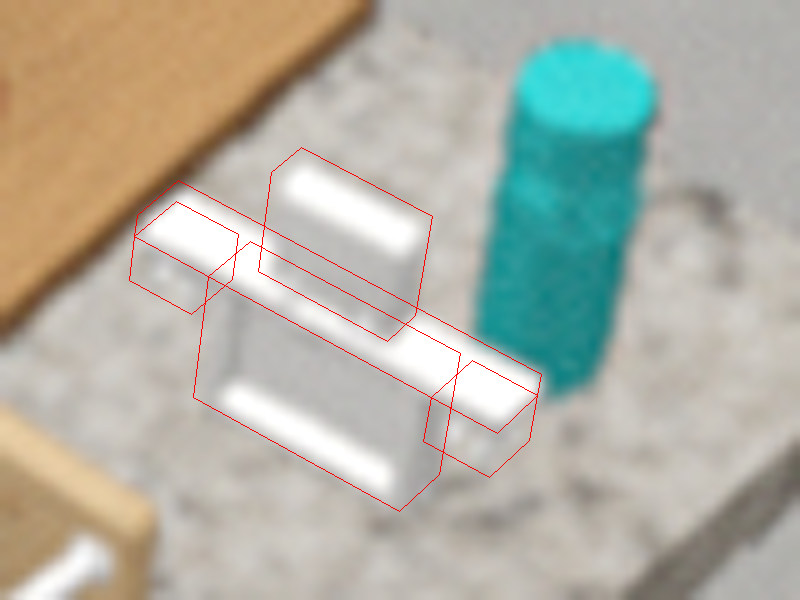

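```bash
python3 - <<'E'
from h import *
t=cv2.imread("pics/top0.png");g=t.min(2).astype(float)
pts=[]
for r in list(range(255,263))+list(range(284,295)):
    seg=np.clip((g[r,424:442]-150)/95,0,1); print(r, 424+(seg@np.arange(18))/seg.sum(), seg.sum())
print((g[248:300,430:434].mean(1)).round())
E
```

```text
255 431.57209302325583 9.052631578947368
256 431.9400479616307 8.778947368421054
257 431.7964376590331 8.273684210526316
258 432.1061598951507 8.031578947368422
259 431.97758405977584 8.452631578947368
260 432.0414201183432 7.11578947368421
261 432.3600583090379 7.221052631578948
262 432.5240793201133 7.431578947368421
284 431.78389830508473 9.936842105263159
285 431.7752442996743 9.694736842105264
286 433.04551920341396 7.4
287 433.1192250372578 7.063157894736842
288 433.2099853157122 7.168421052631579
289 433.1885369532428 6.978947368421053
290 433.14285714285717 6.705263157894737
291 432.9598337950139 7.6
292 433.34915773353754 6.873684210526316
293 433.71363636363634 6.947368421052632
294 433.8068350668648 7.084210526315789
[158. 158. 158. 156. 166. 167. 247. 250. 250. 249. 250. 250. 250. 250.
 250. 249. 250. 250. 244. 212. 184. 172. 182. 171. 180. 180. 185. 183.
 185. 184. 183. 184. 171. 172. 231. 248. 248. 248. 248. 246. 245. 243.
 240. 238. 230. 223. 227. 214. 138. 118. 134. 139.]
```

```bash
python3 - <<'E'
from h import *
a=ray("top",431.9,253.5,.055);b=ray("top",433.75,295.5,.055)
print(a,b,np.linalg.norm(a-b),(a+b)/2,np.degrees(np.arctan2(a[1]-b[1],a[0]-b[0])))
# grip top in side: crop(10x, off 375,175) corners; 
for u,v in((290,165),(415,225),(400,255),(280,190)): print(ray("side",375+(u+.5)/10-.5,175+(v+.5)/10-.5,.092))
for u,v in((330,262),(378,258),(387,405),(338,412)): print("t",ray("top",400+u/10,240+v/10,.092))
from bench import sensors
R=sensors.observe()["tool_rot"];print(np.degrees(np.arctan2(R[1,2],R[0,2])))
E
```

```text
[ 0.52538631 -0.20937945  0.055     ] [ 0.40495219 -0.21155114  0.055     ] 0.1204537017440827 [ 0.46516925 -0.2104653   0.055     ] 1.0330517316165415
[ 0.4872451  -0.20810572  0.092     ]
[ 0.44687185 -0.21158272  0.092     ]
[ 0.44246611 -0.19877561  0.092     ]
[ 0.48285316 -0.19780143  0.092     ]
t [ 0.48455442 -0.20414859  0.092     ]
t [ 0.48574795 -0.21762807  0.092     ]
t [ 0.44455855 -0.21901327  0.092     ]
t [ 0.44253769 -0.20528846  0.092     ]
-74.36387611537214
```

servo_tool:
  steps:
    - [[0.015,0.08,0.013,0.03,1],[0.015,0.08,0.013,0.03,1],[0.015,0.08,0.013,0.03,1],[0.015,0.08,0.013,0.03,1],[0.015,0.08,0.013,0.04,1],[0.04,0.05,0,0.045,1],[0.04,0.05,0,0.045,1],[0.04,0.05,0,0.045,1],[0.04,0.05,0,0.045,1],[0.0,0.0,0,0.03,1]]
  squeeze: 70

```text
time_s: 1.1
tool_pos: [0.3145, -0.2516, 0.2713]
tool_rot: [[-0.009, 0.091, 0.996], [-0.003, 0.996, -0.091], [-1.0, -0.004, -0.009]]
wrist_force: [0.1, -0.3, 0.9]
width: 0.0853
```

servo_tool:
  steps:
    - [[0.05,0.014,-0.02,0.013,1],[0.05,0.014,-0.02,0.013,1],[0.05,0.014,-0.03,0.013,1],[0.05,0.014,-0.03,0,1],[0.05,0.014,-0.03,0,1],[0,0,-0.03,0,1],[0,0,-0.02,0,1],[0,0,-0.01,0,1],[0,0,0,0,1],[0,0,0,0,1]]

```text
time_s: 2.1
tool_pos: [0.4682, -0.2061, 0.1521]
tool_rot: [[-0.01, -0.039, 0.999], [-0.006, 0.999, 0.039], [-1.0, -0.005, -0.01]]
wrist_force: [-0.0, -0.4, 0.3]
width: 0.0853
```

```bash
python3 - <<'E'
from h import *
for n,(x0,y0,x1,y1) in(("top",(390,225,490,300)),("side",(365,135,465,210+0))):
    im=cams.camera(n)[:,:,::-1].copy();cv2.imwrite(f"pics/{n}1.png",im)
    cv2.imwrite(f"pics/{n}1c.png",cv2.resize(im[y0:y1,x0:x1],None,fx=7,fy=7,interpolation=cv2.INTER_CUBIC))
E
```

```text
(no output)
```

View pics/top1c.png

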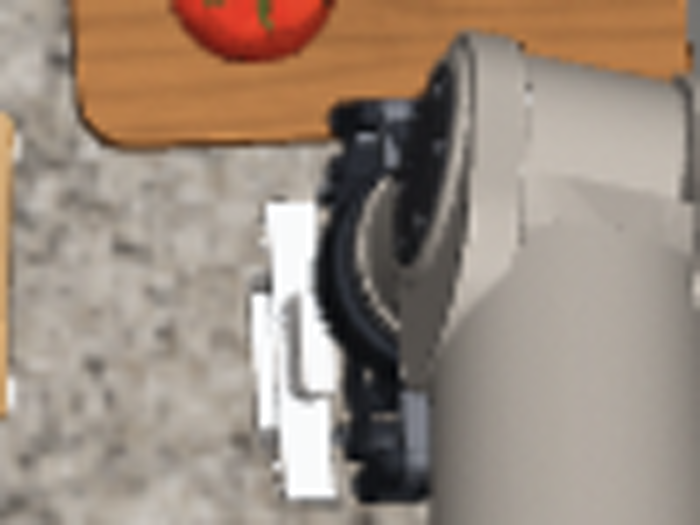

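View pics/side1c.png

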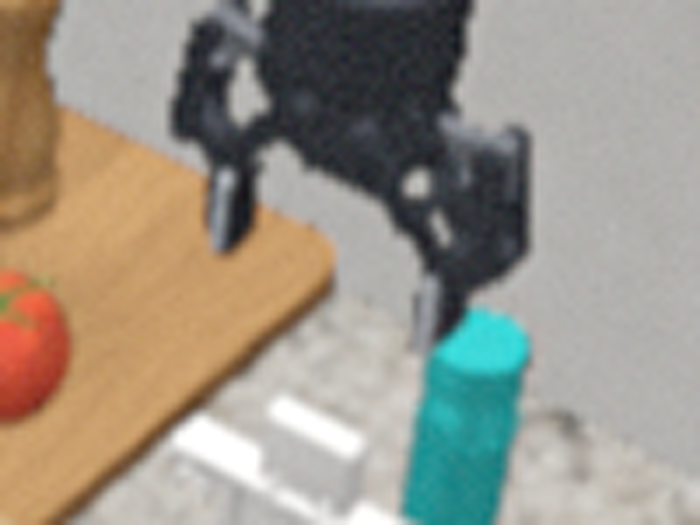

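```bash
python3 - <<'E'
from h import *
for z in(.145,.155,.16):
    a=ray("side",397.9,170,z);b=ray("side",425.7,184.3,z);print(z,a,b,(a+b)/2)
E
```

```text
0.145 [ 0.51907945 -0.21521158  0.145     ] [ 0.42761914 -0.21812474  0.145     ] [ 0.4733493  -0.21666816  0.145     ]
0.155 [ 0.51222549 -0.20472985  0.155     ] [ 0.4216235  -0.20761567  0.155     ] [ 0.4669245  -0.20617276  0.155     ]
0.16 [ 0.50879852 -0.19948898  0.16      ] [ 0.41862567 -0.20236113  0.16      ] [ 0.4637121  -0.20092506  0.16      ]
```

servo_tool:
  steps:
    - [[-0.003,-0.003,-0.025,0,1],[-0.003,-0.003,-0.025,0,1],[0,0,-0.025,0,1],[0,0,-0.025,0,1],[0,0,-0.018,0,1],[0,0,-0.01,0,1],[0,0,-0.005,0,1],[0,0,-0.002,0,1],[0,0,0,0,1],[0,0,0,0,1]]

```text
time_s: 3.2
tool_pos: [0.469, -0.2143, 0.0764]
tool_rot: [[0.006, -0.034, 0.999], [-0.015, 0.999, 0.034], [-1.0, -0.015, 0.005]]
wrist_force: [0.0, 0.4, 0.0]
width: 0.0856
```

servo_tool:
  steps:
    - [[-0.003,0.004,-0.006,0,1],[-0.003,0.003,-0.005,0,1],[0,0,0,0,1],[0,0,0,0,1],[0,0,0,0,1],[0,0,0,0,1],[0,0,0,0,1],[0,0,0,0,1],[0,0,0,0,1],[0,0,0,0,1]]

```text
time_s: 4.2
tool_pos: [0.4658, -0.21, 0.0703]
tool_rot: [[0.008, -0.034, 0.999], [-0.016, 0.999, 0.034], [-1.0, -0.016, 0.007]]
wrist_force: [0.3, 0.4, 0.5]
width: 0.0855
```

servo_tool:
  steps:
    - [[0,0,0,0,0],[0,0,0,0,-0.2],[0,0,0,0,-1],[0,0,0,0,-1],[0,0,0,0,-1],[0,0,0,0,-1],[0,0,0,0,-1],[0,0,0,0,-1],[0,0,0,0,-1],[0,0,0,0,-1]]

```text
time_s: 5.2
tool_pos: [0.4664, -0.2101, 0.0707]
tool_rot: [[0.009, -0.034, 0.999], [-0.016, 0.999, 0.034], [-1.0, -0.017, 0.008]]
wrist_force: [-0.4, 0.1, 1.7]
width: 0.0427
```

```bash
python3 - <<'E'
from h import *
for n,(x0,y0,x1,y1) in(("top",(390,225,490,300)),("side",(365,160,465,235))):
    im=cams.camera(n)[:,:,::-1].copy();cv2.imwrite(f"pics/{n}2.png",im)
    cv2.imwrite(f"pics/{n}2c.png",cv2.resize(im[y0:y1,x0:x1],None,fx=7,fy=7,interpolation=cv2.INTER_CUBIC))
E
```

```text
(no output)
```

View pics/side2c.png

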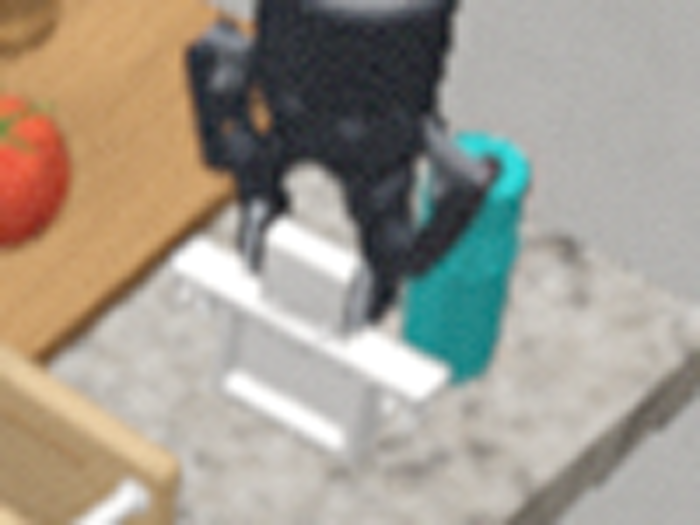

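servo_tool:
  steps:
    - [[0,0,0.02,0,-1],[0,0,0.04,0,-1],[0,0,0.045,0,-1],[0,0,0.045,0,-1],[0,0,0.03,0,-1],[0.01,0.04,0.01,-0.005,-1],[0.01,0.05,0,-0.006,-1],[0.01,0.05,0,-0.006,-1],[0.01,0.05,0,-0.006,-1],[0.01,0.05,0,0,-1]]

```text
time_s: 6.3
tool_pos: [0.4925, -0.0661, 0.1941]
tool_rot: [[0.006, 0.053, 0.999], [-0.018, 0.998, -0.053], [-1.0, -0.018, 0.007]]
wrist_force: [0.2, 0.6, -1.0]
width: 0.0428
```

servo_tool:
  steps:
    - [[0.003,0.04,0,0.002,-1],[0.003,0.04,0,0.002,-1],[0.003,0.02,-0.01,0,-1],[0,0,-0.01,0,-1],[0,0,0,0,-1],[0,0,0,0,-1],[0,0,0,0,-1],[0,0,0,0,-1],[0,0,0,0,-1],[0,0,0,0,-1]]

```text
time_s: 7.3
tool_pos: [0.4973, -0.002, 0.1852]
tool_rot: [[0.008, 0.036, 0.999], [-0.019, 0.999, -0.036], [-1.0, -0.018, 0.009]]
wrist_force: [1.0, -1.0, -1.7]
width: 0.0425
```

```bash
cat > look.py <<'E'
import sys
from h import *
k=sys.argv[1]
for n,(x0,y0,x1,y1) in(("top",(275,220,405,300)),("side",(265,160,410,305))):
    im=cams.camera(n)[:,:,::-1].copy();cv2.imwrite(f"pics/{n}{k}.png",im)
    f=6 if n=="top" else 4.1
    cv2.imwrite(f"pics/{n}{k}c.png",cv2.resize(im[y0:y1,x0:x1],None,fx=f,fy=f,interpolation=cv2.INTER_CUBIC))
E
python3 look.py 3
```

```text
(no output)
```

View pics/side3c.png

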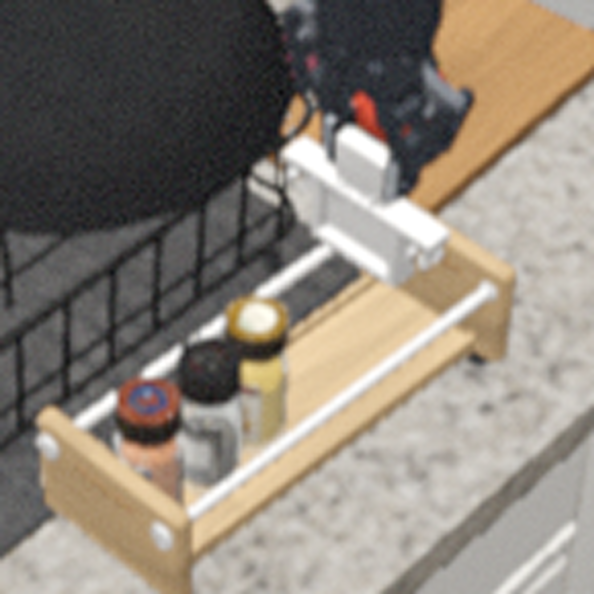

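View pics/top3c.png

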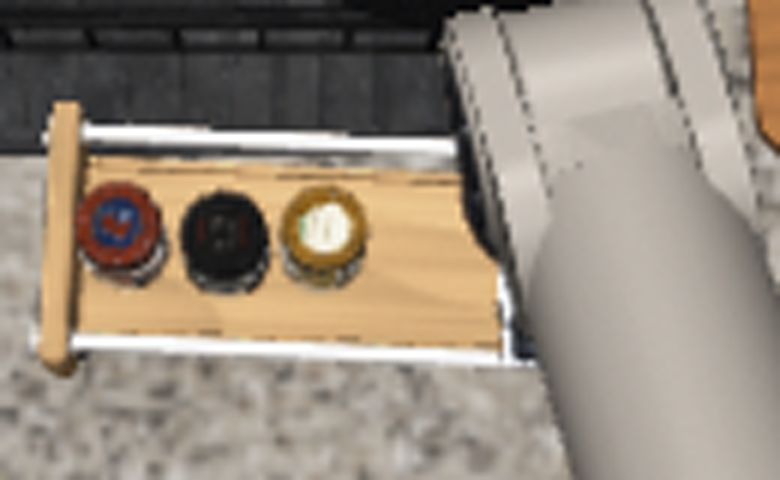

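```bash
cat > ov.py <<'E'
import sys
from h import *
k=sys.argv[1];p=list(map(float,sys.argv[2:6]));x0,y0,x1,y1=map(int,sys.argv[6:10])
im=cv2.imread(f"pics/side{k}.png");f=800/(x1-x0)
o=cv2.resize(im[y0:y1,x0:x1],None,fx=f,fy=f,interpolation=cv2.INTER_CUBIC)
for b in DIV:
    q=(proj("side",W(p,b))-(x0,y0)+.5)*f-.5
    cv2.polylines(o,[np.round(cv2.convexHull(q.astype(np.float32))).astype(int)],True,(0,0,255),1)
cv2.imwrite(f"pics/ov{k}.png",o)
E
python3 ov.py 3 .4973 -.002 -2.06 .1145 325 175 385 220
```

```text
(no output)
```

View pics/ov3.png

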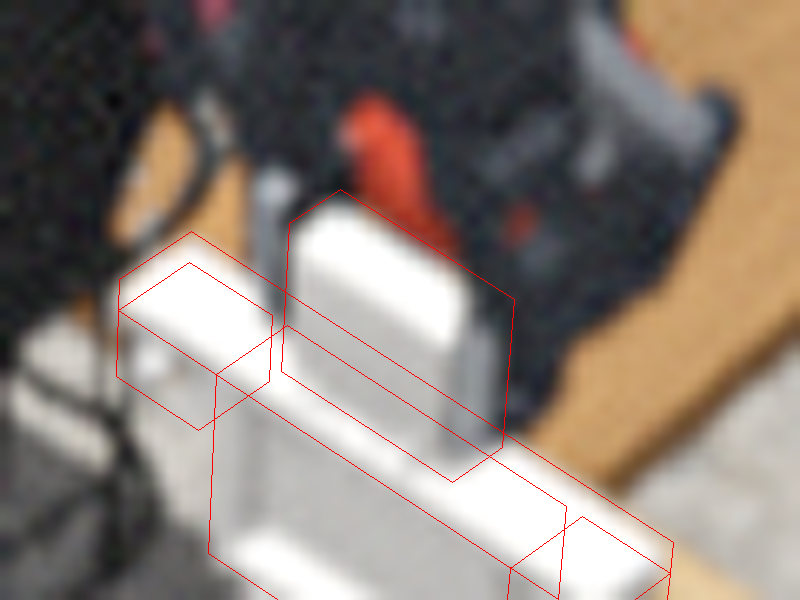

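servo_tool:
  steps:
    - [[0.0015,0,-0.02,0,-1],[0,0,-0.03,0,-1],[0,0,-0.03,0,-1],[0,0,-0.025,0,-1],[0,0,-0.015,0,-1],[0,0,-0.005,0,-1],[0,0,0,0,-1],[0,0,0,0,-1],[0,0,0,0,-1],[0,0,0,0,-1]]

```text
time_s: 8.4
tool_pos: [0.4993, -0.0014, 0.1058]
tool_rot: [[0.011, 0.036, 0.999], [-0.018, 0.999, -0.036], [-1.0, -0.018, 0.012]]
wrist_force: [0.7, -0.2, -0.9]
width: 0.0429
```

```bash
python3 look.py 4; python3 ov.py 4 .4983 -.003 -2.06 .04 325 195 405 255
```

```text
(no output)
```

View pics/ov4.png

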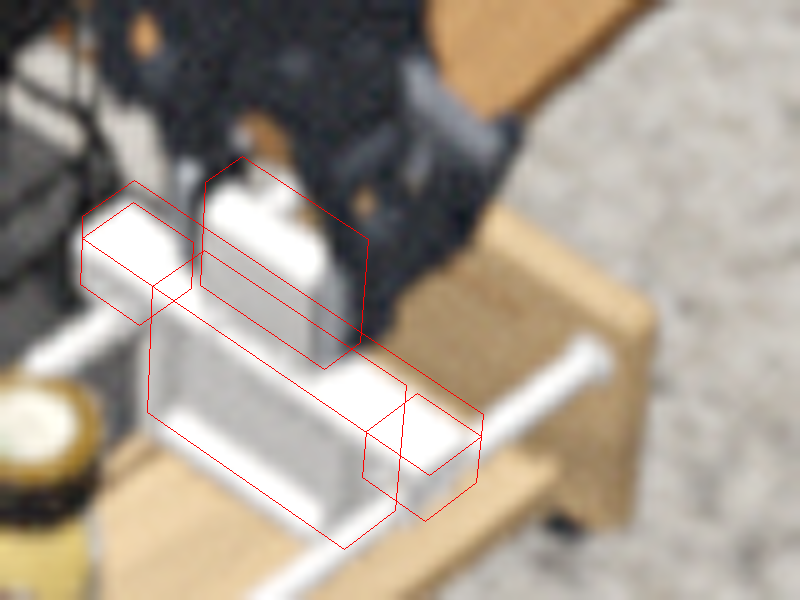

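servo_tool:
  steps:
    - [[-0.0013,0,-0.002,0,-1],[0,0,-0.002,0,-1],[0,0,-0.002,0,-1],[0,0,-0.002,0,-1],[0,0,-0.002,0,-1],[0,0,-0.002,0,-1],[0,0,0,0,-1],[0,0,0,0,-1],[0,0,0,0,-1],[0,0,0,0,-1]]

```text
time_s: 9.5
tool_pos: [0.4988, -0.0015, 0.0996]
tool_rot: [[0.012, 0.036, 0.999], [-0.019, 0.999, -0.036], [-1.0, -0.019, 0.013]]
wrist_force: [-0.2, -0.3, 1.9]
width: 0.0426
```

servo_tool:
  steps:
    - [[0,0,-0.002,0,-1],[0,0,-0.002,0,-1],[0,0,-0.002,0,-1],[0,0,-0.002,0,-1],[0,0,0,0,-1],[0,0,0,0,-1],[0,0,0,0,-1],[0,0,0,0,-1],[0,0,0,0,-1],[0,0,0,0,-1]]

```text
time_s: 10.5
tool_pos: [0.4989, -0.0014, 0.0966]
tool_rot: [[0.011, 0.037, 0.999], [-0.021, 0.999, -0.036], [-1.0, -0.02, 0.012]]
wrist_force: [-1.2, -0.2, 5.8]
width: 0.0423
```

servo_tool:
  steps:
    - [[0,0,-0.002,0,-1],[0,0,-0.002,0,-1],[0,0,-0.002,0,-1],[0,0,-0.002,0,-1],[0,0,0,0,-1],[0,0,0,0,-1],[0,0,0,0,-1],[0,0,0,0,-1],[0,0,0,0,-1],[0,0,0,0,-1]]

```text
time_s: 11.5
tool_pos: [0.499, -0.0013, 0.0956]
tool_rot: [[0.01, 0.037, 0.999], [-0.024, 0.999, -0.037], [-1.0, -0.024, 0.011]]
wrist_force: [-1.3, 0.3, 6.2]
width: 0.0427
```

servo_tool:
  steps:
    - [[0,0,-0.003,0,-1],[0,0,-0.003,0,-1],[0,0,-0.003,0,-1],[0,0,-0.003,0,-1],[0,0,-0.003,0,-1],[0,0,-0.003,0,-1],[0,0,-0.003,0,-1],[0,0,-0.003,0,-1],[0,0,-0.003,0,-1],[0,0,-0.003,0,-1]]

```text
time_s: 12.5
tool_pos: [0.4995, -0.0011, 0.0851]
tool_rot: [[0.008, 0.038, 0.999], [-0.03, 0.999, -0.038], [-1.0, -0.03, 0.009]]
wrist_force: [-3.5, -0.1, 9.2]
width: 0.043
```

servo_tool:
  steps:
    - [[0,0,0.003,0,-1],[0,0,0.003,0,-1],[0,0,0.003,0,-1],[0,0,0.002,0,-1],[0,0,0.001,0,-1],[0,0,0,0,-1],[0,0,0,0,-1],[0,0,0,0,-1],[0,0,0,0,-1],[0,0,0,0,-1]]

```text
time_s: 13.5
tool_pos: [0.4992, -0.001, 0.0917]
tool_rot: [[0.007, 0.038, 0.999], [-0.03, 0.999, -0.037], [-1.0, -0.029, 0.009]]
wrist_force: [-1.1, 0.2, 0.6]
width: 0.0428
```

```bash
python3 look.py 5; python3 ov.py 5 .499 -.001 -2.1 .023 325 195 405 255
```

```text
(no output)
```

View pics/ov5.png

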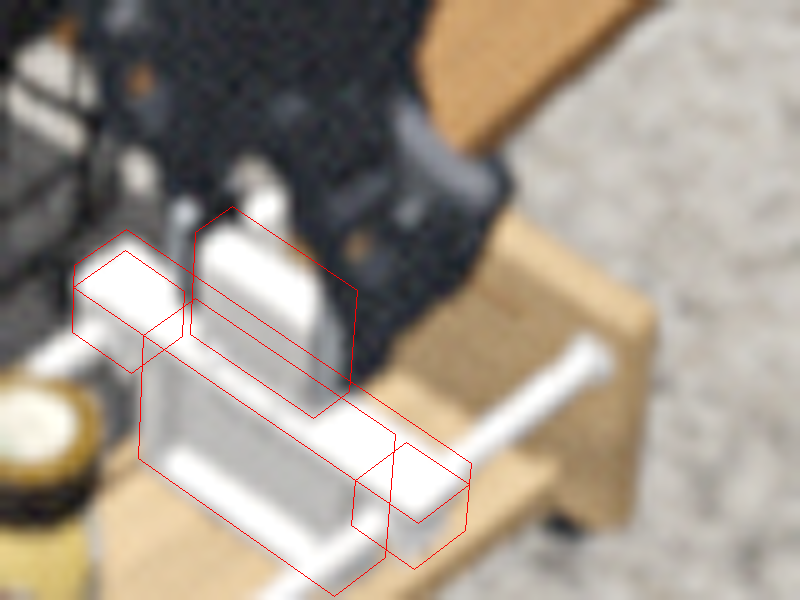

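```bash
cat > trk.py <<'E'
import sys
from h import *
def trk(a,b,pa,pb):
    A=cv2.imread(f"pics/side{a}.png").astype(np.float32);B=cv2.imread(f"pics/side{b}.png").astype(np.float32)
    F=6
    for nm,P in(("beamL",[.05,.008,.053]),("beamR",[-.05,.008,.053]),("footL",[.034,.008,.005]),("footR",[-.034,.008,.005]),("grip",[0,.005,.088]),("gripbase",[0.012,.01,.055])):
        qa=proj("side",W(pa,P))[0];r=6
        pa_=cv2.getRectSubPix(cv2.resize(A,None,fx=F,fy=F,interpolation=cv2.INTER_CUBIC),(r*2*F,r*2*F),tuple(((qa+.5)*F-.5).tolist()))
        qb=proj("side",W(pb,P))[0];R=r+5
        pb_=cv2.getRectSubPix(cv2.resize(B,None,fx=F,fy=F,interpolation=cv2.INTER_CUBIC),(R*2*F,R*2*F),tuple(((qb+.5)*F-.5).tolist()))
        m=cv2.matchTemplate(pb_,pa_,cv2.TM_CCOEFF_NORMED);_,mx,_,l=cv2.minMaxLoc(m)
        d=np.array(l)/F-5
        # px per mm in z
        qz=proj("side",W([pb[0],pb[1],pb[2],pb[3]+.001],P))[0]-qb
        print(nm,"extra shift px",d.round(2),"px per mm up",qz.round(2),"score %.2f"%mx)
trk(sys.argv[1],sys.argv[2],eval(sys.argv[3]),eval(sys.argv[4]))
E
python3 trk.py 3 4 "[.4973,-.002,-2.06,.1145]" "[.4993,-.0014,-2.06,.0351]"
python3 trk.py 4 5 "[.4993,-.0014,-2.06,.0351]" "[.4992,-.001,-2.1,.021]"
```

```text
beamL extra shift px [0.17 0.  ] px per mm up [ 0.01 -0.27] score 0.90
beamR extra shift px [-0.33 -0.33] px per mm up [ 0.02 -0.27] score 0.95
footL extra shift px [ 0.67 -0.33] px per mm up [ 0.01 -0.26] score 0.67
footR extra shift px [-0.33 -0.17] px per mm up [ 0.02 -0.26] score 0.53
grip extra shift px [0.33 0.  ] px per mm up [ 0.02 -0.28] score 0.82
gripbase extra shift px [0.17 0.17] px per mm up [ 0.01 -0.27] score 0.98
beamL extra shift px [-0.17 -0.5 ] px per mm up [ 0.01 -0.27] score 0.86
beamR extra shift px [-1.   -0.83] px per mm up [ 0.02 -0.27] score 0.87
footL extra shift px [ 0.17 -0.5 ] px per mm up [ 0.01 -0.26] score 0.87
footR extra shift px [-1.67 -1.83] px per mm up [ 0.02 -0.26] score 0.91
grip extra shift px [-0.17  0.  ] px per mm up [ 0.02 -0.28] score 0.95
gripbase extra shift px [0.17 0.  ] px per mm up [ 0.01 -0.27] score 0.99
```

servo_tool:
  steps:
    - [[0,0,0.002,0,-1],[0,0,0.002,0,-1],[0,0,0.002,0,-1],[0,0,0.001,0,-1],[0,0,0.001,0,-1],[0,0,0.001,0,-1],[0,0,0.001,0,-1],[0,0,0.001,0,-1],[0,0,0.001,0,-1],[0,0,0.001,0,-1]]

```text
time_s: 14.6
tool_pos: [0.4985, -0.0011, 0.0968]
tool_rot: [[0.007, 0.037, 0.999], [-0.028, 0.999, -0.037], [-1.0, -0.027, 0.008]]
wrist_force: [2.8, 0.9, -10.8]
width: 0.0431
```

servo_tool:
  steps:
    - [[0,0,-0.002,0,-1],[0,0,-0.002,0,-1],[0,0,-0.002,0,-1],[0,0,-0.001,0,-1],[0,0,0,0,-1],[0,0,0,0,-1],[0,0,0,0,-1],[0,0,0,0,-1],[0,0,0,0,-1],[0,0,0,0,-1]]

```text
time_s: 15.6
tool_pos: [0.4989, -0.0011, 0.0946]
tool_rot: [[0.007, 0.037, 0.999], [-0.029, 0.999, -0.037], [-1.0, -0.029, 0.008]]
wrist_force: [-0.2, -0.0, -2.2]
width: 0.0425
```

```bash
python3 look.py 6; python3 trk.py 5 6 "[.4992,-.001,-2.1,.021]" "[.4987,-.0011,-2.1,.022]"
```

```text
beamL extra shift px [-0.17 -0.5 ] px per mm up [ 0.01 -0.27] score 0.99
beamR extra shift px [ 0.  -0.5] px per mm up [ 0.02 -0.27] score 0.99
footL extra shift px [ 0.   -0.17] px per mm up [ 0.01 -0.26] score 0.99
footR extra shift px [ 0.  -0.5] px per mm up [ 0.02 -0.26] score 0.98
grip extra shift px [ 0.  -0.5] px per mm up [ 0.02 -0.28] score 0.99
gripbase extra shift px [ 0.  -0.5] px per mm up [ 0.01 -0.27] score 0.98
```

View pics/side6c.png

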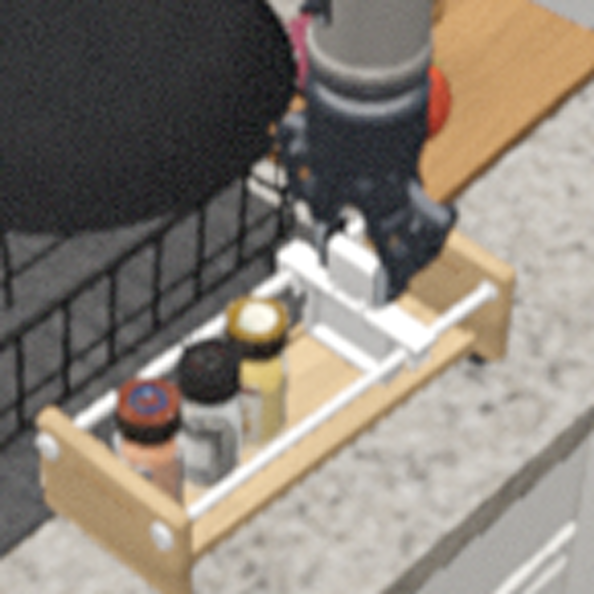

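servo_tool:
  steps:
    - [[0.0003,0.008,0,0,-1],[0.0005,0.014,0,0,-1],[0.0006,0.015,0,0,-1],[0.0006,0.015,0,0,-1],[0.0006,0.015,0,0,-1],[0.0004,0.008,0,0,-1],[0,0,0,0,-1],[0,0,0,0,-1],[0,0,0,0,-1],[0,0,0,0,-1]]

```text
time_s: 16.7
tool_pos: [0.5008, 0.0491, 0.0946]
tool_rot: [[0.007, 0.036, 0.999], [-0.029, 0.999, -0.035], [-1.0, -0.028, 0.008]]
wrist_force: [0.8, 0.4, -1.2]
width: 0.0425
```

servo_tool:
  steps:
    - [[0.0002,0.004,0,0,-1],[0.0002,0.004,0,0,-1],[0.0002,0.004,0,0,-1],[0.0002,0.004,0,0,-1],[0.0001,0.003,0,0,-1],[0.0001,0.003,0,0,-1],[0.0001,0.003,0,0,-1],[0.0001,0.003,0,0,-1],[0.0001,0.003,0,0,-1],[0.0001,0.003,0,0,-1]]

```text
time_s: 17.7
tool_pos: [0.5015, 0.0665, 0.0946]
tool_rot: [[0.006, 0.039, 0.999], [-0.034, 0.999, -0.039], [-0.999, -0.034, 0.007]]
wrist_force: [0.0, -3.6, -1.0]
width: 0.0427
```

```bash
python3 look.py 7
```

```text
(no output)
```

View pics/side7c.png

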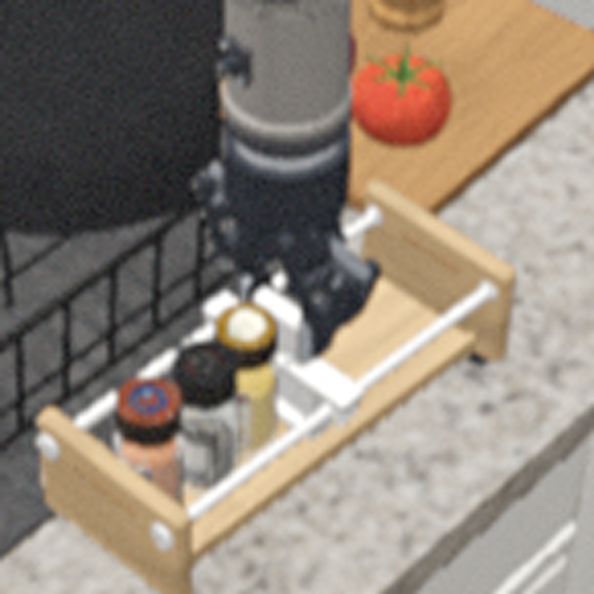

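View pics/top7c.png

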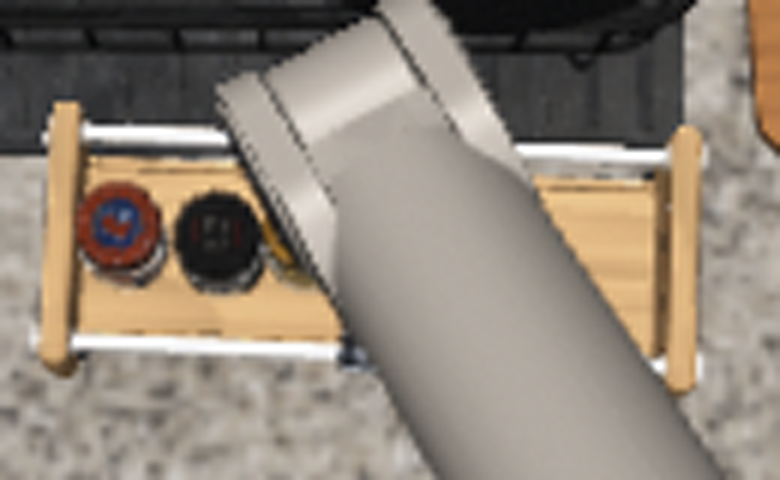

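servo_tool:
  steps:
    - [[0.0001,0.002,0,0,-1],[0.0001,0.002,0,0,-1],[0.0001,0.0015,0,0,-1],[0.0001,0.0015,0,0,-1],[0.0001,0.0015,0,0,-1],[0,0.0015,0,0,-1],[0,0.0015,0,0,-1],[0,0.0015,0,0,-1],[0,0.0015,0,0,-1],[0,0.0015,0,0,-1]]

```text
time_s: 18.8
tool_pos: [0.5018, 0.074, 0.0947]
tool_rot: [[0.005, 0.04, 0.999], [-0.038, 0.998, -0.04], [-0.999, -0.038, 0.007]]
wrist_force: [-0.0, -6.2, 0.2]
width: 0.043
```

```bash
python3 look.py 8
```

```text
(no output)
```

View pics/side8c.png

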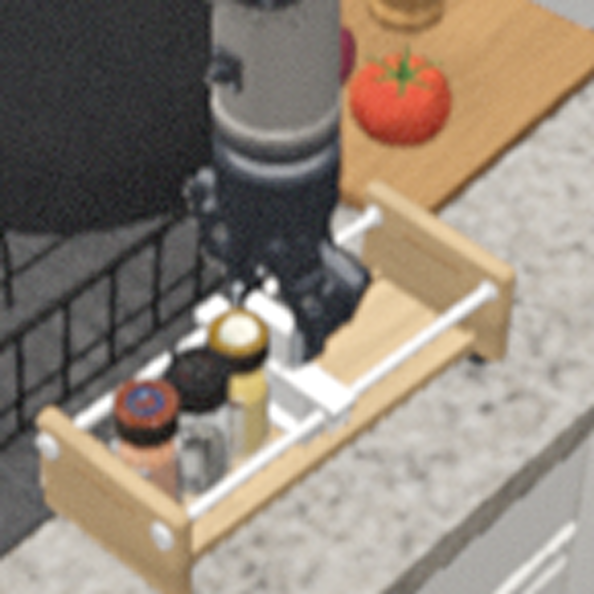

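View pics/top8c.png

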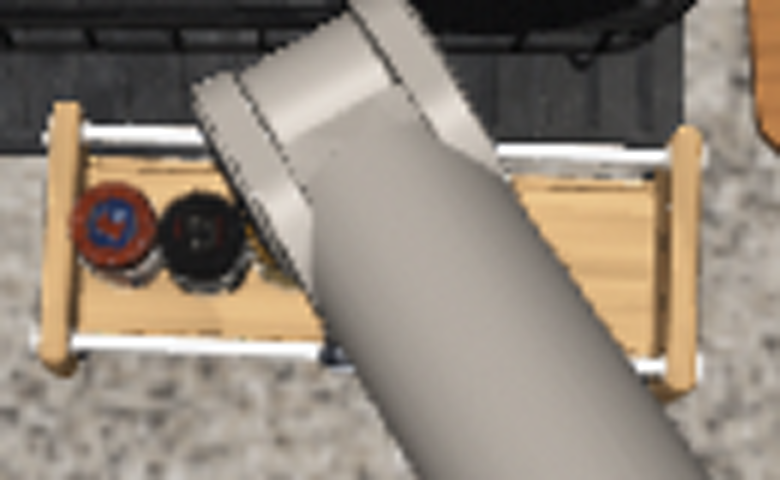

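servo_tool:
  steps:
    - [[0.0001,0.0015,0,0,-1],[0,0.0015,0,0,-1],[0.0001,0.0015,0,0,-1],[0,0.0015,0,0,-1],[0.0001,0.0015,0,0,-1],[0,0.0015,0,0,-1],[0,0.0015,0,0,-1],[0,0.0015,0,0,-1],[0,0.0015,0,0,-1],[0,0.0015,0,0,-1]]

```text
time_s: 19.9
tool_pos: [0.5018, 0.0742, 0.0948]
tool_rot: [[0.002, 0.044, 0.999], [-0.052, 0.998, -0.044], [-0.999, -0.052, 0.005]]
wrist_force: [0.8, -4.6, 0.5]
width: 0.0428
```

```bash
python3 look.py 9
```

```text
(no output)
```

View pics/top9c.png

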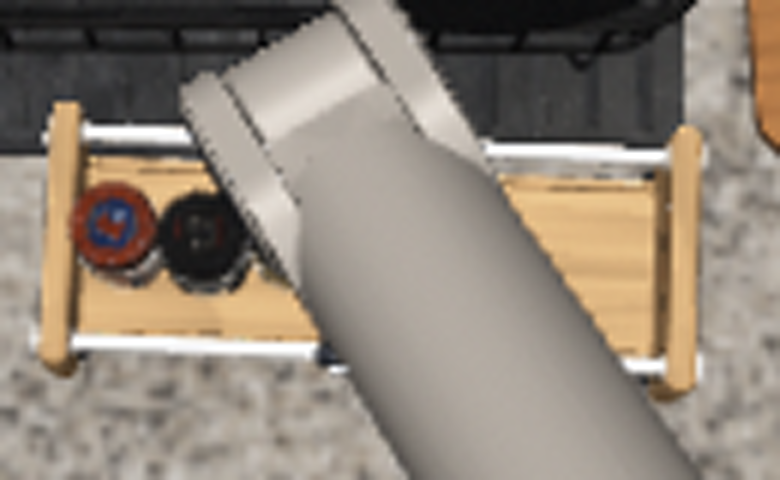

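View pics/side9c.png

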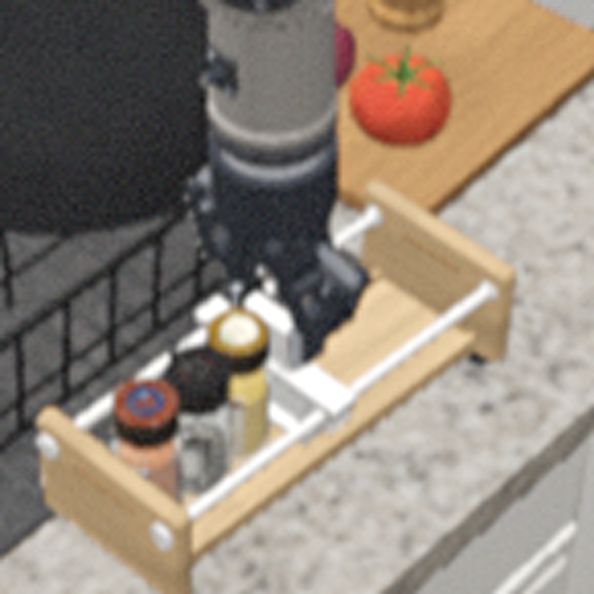

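servo_tool:
  steps:
    - [[0,0,0,0,-1],[0,0,0,0,-0.1],[0,0,0,0,0.1],[0,0,0,0,0.2],[0,0,0,0,0.4],[0,0,0,0,0.5],[0,0,0,0,0.5],[0,0,0,0,0.5],[0,0,0,0,0.5],[0,0,0,0,0.5]]
  squeeze: 20

```text
time_s: 21.0
tool_pos: [0.5027, 0.081, 0.0958]
tool_rot: [[0.006, 0.04, 0.999], [-0.043, 0.998, -0.04], [-0.999, -0.043, 0.008]]
wrist_force: [-0.0, 0.6, 0.6]
width: 0.0639
```

servo_tool:
  steps:
    - [[0,-0.005,0.01,0,0.5],[0,-0.003,0.02,0,0.5],[0,0,0.03,0,0.5],[0,0,0.04,0,0.5],[0,0,0.05,0,0.5],[0,-0.02,0.05,0,0.5],[0,-0.05,0.03,0,0.5],[-0.03,-0.06,0,0,0.5],[-0.04,-0.06,0,0,0.5],[-0.04,-0.06,0,0,0.5]]

```text
time_s: 22.0
tool_pos: [0.438, -0.073, 0.2493]
tool_rot: [[0.019, 0.028, 0.999], [-0.04, 0.999, -0.027], [-0.999, -0.039, 0.02]]
wrist_force: [0.7, -1.7, -0.1]
width: 0.0638
```

```bash
python3 look.py 10;python3 ov.py 10 .5017 .074 -2.23 .023 295 205 375 265
```

```text
(no output)
```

View pics/top10c.png

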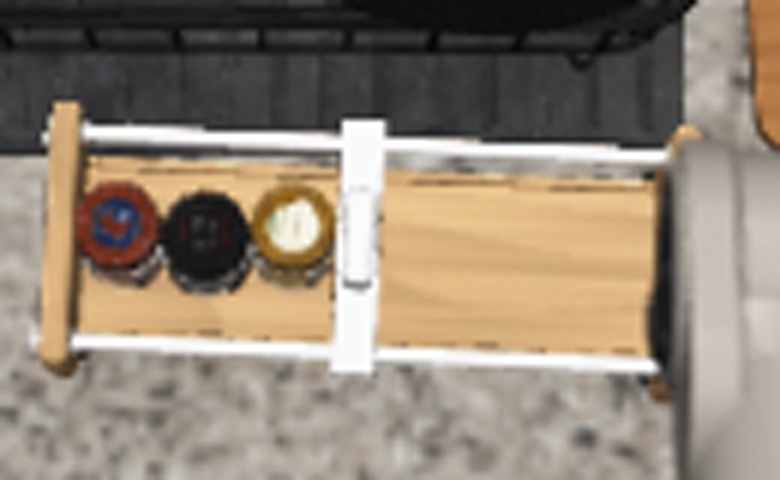

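View pics/side10c.png

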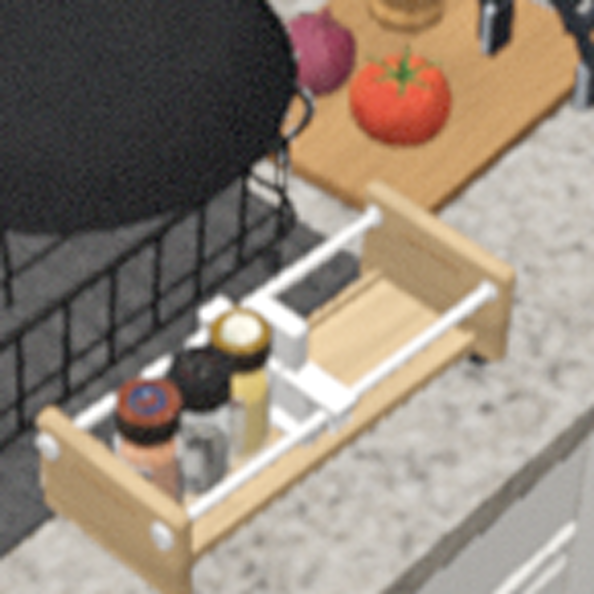

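View pics/ov10.png

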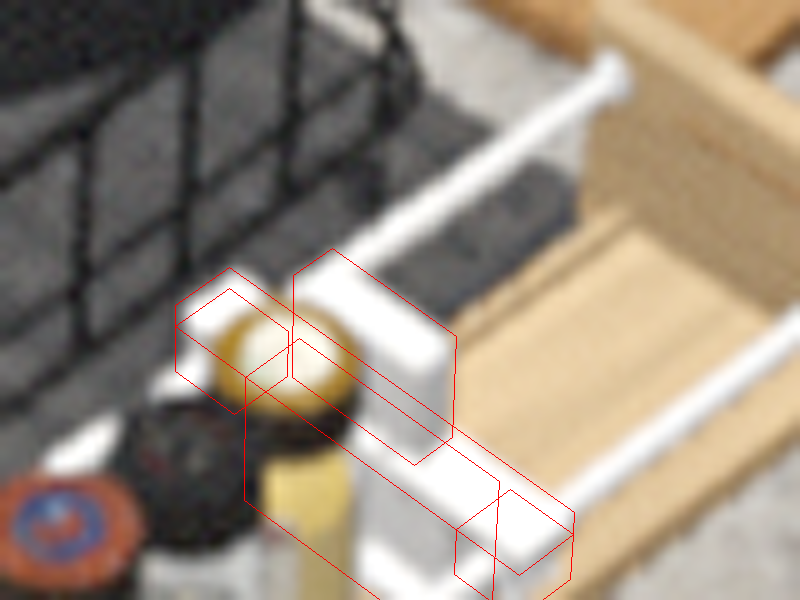

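```bash
python3 - <<'E'
from h import *
F=6;P=[.501,.066,-2.23]
def up(k): return cv2.resize(cv2.imread(f"pics/top{k}.png")[220:300,275:405].astype(np.float32),None,fx=F,fy=F,interpolation=cv2.INTER_CUBIC)
def cad(u,v,z):
    w=ray("top",(u+.5)/F-.5+275,(v+.5)/F-.5+220,z);d=w[:2]-P[:2];a=np.radians(P[2]);return (1000*np.array([d[0]*np.cos(a)+d[1]*np.sin(a),-d[0]*np.sin(a)+d[1]*np.cos(a)])).round(1)
ref=up(3)
for nm,(u,v) in dict(j1=(120,227),j2=(224,238),j3=(324,228)).items():
    t=ref[v-44:v+44,u-44:u+44]
    for k in(3,7,8,9,10):
        m=cv2.matchTemplate(up(k)[v-60:v+60,max(0,u-110):u+70],t,cv2.TM_CCOEFF_NORMED);_,mx,_,l=cv2.minMaxLoc(m)
        uu=l[0]+44+max(0,u-110);vv=l[1]+44+v-60
        print(nm,k,"%.2f"%mx,(uu,vv),cad(uu,vv,.119))
# beam
g=cv2.imread("pics/top10.png").min(2).astype(float)
for r in(242,245,278,279,280):
    print(r,[int(x) for x in g[r,325:345]])
print("panel inner edge L:",proj("top",W(P,[[0,.14,.086],[0,.15,.086],[0,.154,.086],[0,-.14,.086],[0,-.15,.086],[0,.14,.014]])))
print("row 258", [tuple(map(int,x)) for x in cv2.imread("pics/top10.png")[272,278:296]])
E
```

```text
j1 3 1.00 (120, 227) [ -1.6 116.2]
j1 7 1.00 (120, 227) [ -1.6 116.2]
j1 8 0.91 (116, 227) [ -1.7 118. ]
j1 9 0.91 (116, 227) [ -1.7 118. ]
j1 10 0.95 (119, 227) [ -1.6 116.7]
j2 3 1.00 (224, 238) [-4.6 68.3]
j2 7 0.95 (217, 238) [-4.7 71.5]
j2 8 0.76 (203, 237) [-4.5 77.9]
j2 9 0.91 (204, 237) [-4.5 77.5]
j2 10 0.97 (206, 238) [-4.9 76.5]
j3 3 1.00 (324, 228) [ 2.1 22.6]
j3 7 0.50 (311, 212) [ 9.2 28.9]
j3 8 0.50 (290, 217) [ 6.5 38.5]
j3 9 0.46 (273, 212) [ 8.4 46.4]
j3 10 0.96 (293, 226) [ 2.4 36.9]
242 [215, 210, 207, 209, 184, 158, 148, 246, 249, 249, 249, 249, 249, 249, 125, 66, 63, 60, 57, 56]
245 [88, 89, 88, 90, 94, 97, 100, 246, 249, 249, 249, 249, 249, 248, 187, 168, 176, 180, 187, 195]
278 [249, 249, 248, 248, 248, 248, 249, 249, 249, 249, 249, 249, 209, 245, 247, 247, 247, 246, 246, 244]
279 [223, 219, 222, 223, 226, 244, 249, 249, 249, 249, 249, 249, 232, 245, 247, 248, 248, 249, 249, 249]
280 [161, 151, 146, 149, 157, 233, 248, 249, 249, 249, 249, 249, 182, 162, 169, 169, 171, 170, 175, 185]
panel inner edge L: [[286.74716498 257.9604927 ]
 [283.19721593 257.80520336]
 [281.77726938 257.74308907]
 [386.19370921 262.31069272]
 [389.7470856  262.46613198]
 [288.30180765 261.00801423]]
row 258 [(159, 167, 174), (160, 169, 175), (137, 146, 152), (119, 132, 142), (131, 178, 216), (126, 177, 218), (125, 175, 214), (112, 160, 200), (59, 87, 112), (41, 61, 78), (102, 148, 184), (130, 183, 222), (133, 186, 226), (132, 184, 224), (131, 185, 224), (130, 184, 223), (131, 183, 223), (130, 182, 223)]
```

```bash
python3 - <<'E'
from h import *
im=cv2.imread("pics/top10.png")
for r in(246,251,255,257,259,262,270): print(r,[int(x) for x in im[r,280:304,2]], [int(x) for x in im[r,280:304,0]])
o=cv2.resize(im[235:285,275:345],None,fx=11,fy=11,interpolation=cv2.INTER_CUBIC);cv2.imwrite("pics/z10.png",o)
s=cv2.imread("pics/side10.png")
cv2.imwrite("pics/zs10.png",cv2.resize(s[245:300,268:338],None,fx=11,fy=11,interpolation=cv2.INTER_CUBIC))
E
```

```text
246 [180, 181, 183, 202, 203, 206, 209, 180, 93, 106, 214, 173, 194, 195, 199, 192, 182, 159, 148, 126, 124, 134, 169, 177] [163, 164, 167, 126, 116, 117, 118, 97, 48, 58, 130, 101, 121, 123, 123, 117, 110, 102, 95, 83, 83, 94, 132, 140]
251 [190, 190, 157, 220, 209, 209, 200, 135, 77, 182, 174, 121, 129, 123, 117, 123, 112, 120, 132, 223, 229, 229, 229, 229] [177, 175, 136, 132, 120, 121, 110, 69, 38, 101, 89, 48, 41, 43, 37, 38, 36, 53, 65, 130, 137, 136, 138, 137]
255 [186, 188, 151, 214, 215, 209, 196, 121, 119, 120, 76, 57, 68, 78, 47, 95, 68, 41, 97, 113, 110, 160, 191, 78] [169, 173, 119, 128, 125, 120, 107, 53, 38, 27, 55, 74, 82, 69, 87, 133, 116, 87, 44, 30, 34, 83, 111, 53]
257 [174, 178, 155, 215, 220, 217, 202, 117, 119, 116, 80, 57, 97, 105, 100, 107, 74, 49, 79, 100, 111, 70, 39, 28] [155, 159, 117, 127, 128, 124, 110, 49, 39, 30, 60, 66, 33, 27, 42, 51, 55, 85, 59, 33, 43, 38, 31, 27]
259 [175, 181, 181, 216, 222, 218, 198, 107, 113, 114, 75, 38, 36, 47, 95, 79, 37, 76, 108, 112, 114, 62, 30, 23] [155, 159, 123, 125, 128, 126, 108, 49, 26, 32, 48, 74, 78, 81, 68, 77, 84, 75, 38, 37, 42, 32, 27, 24]
262 [174, 180, 197, 220, 221, 216, 189, 89, 69, 65, 111, 121, 118, 111, 109, 112, 129, 123, 108, 76, 83, 147, 78, 32] [154, 160, 131, 129, 127, 123, 102, 44, 41, 34, 32, 42, 32, 32, 29, 34, 36, 49, 40, 35, 67, 135, 72, 30]
270 [161, 140, 227, 220, 216, 201, 124, 79, 184, 222, 225, 222, 223, 223, 222, 222, 222, 222, 221, 220, 219, 218, 218, 217] [143, 116, 140, 129, 126, 112, 65, 42, 102, 130, 132, 130, 130, 131, 131, 130, 131, 130, 129, 129, 128, 127, 127, 126]
```

View pics/z10.png

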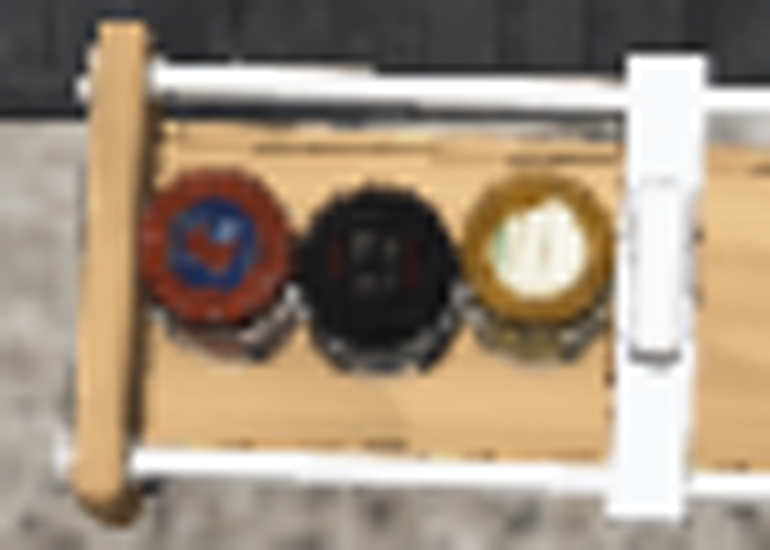

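View pics/zs10.png

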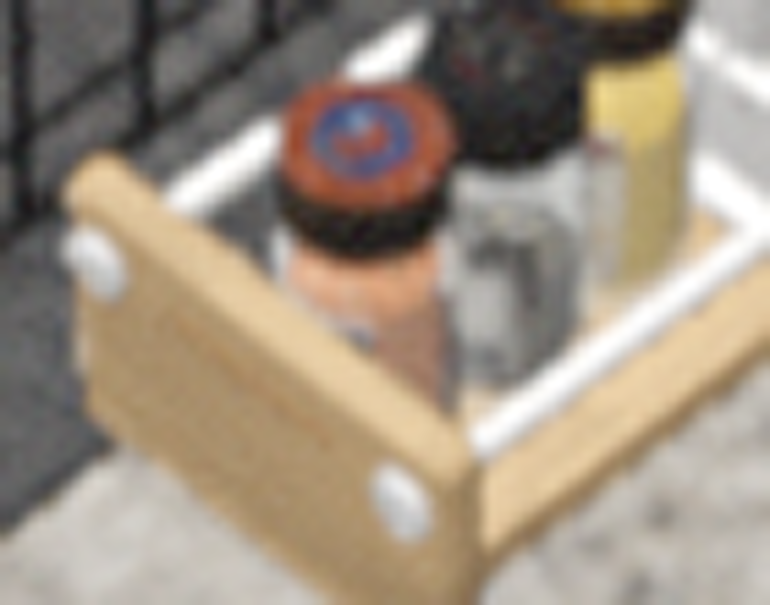

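```bash
python3 - <<'E'
from h import *
P=[.501,.066,-2.23]
def cad(n,u,v,z):
    w=ray(n,u,v,z);d=w[:2]-P[:2];a=np.radians(P[2]);return (1000*np.array([d[0]*np.cos(a)+d[1]*np.sin(a),-d[0]*np.sin(a)+d[1]*np.cos(a)])).round(1)
# cap edges (subpixel, from zoom 11x offset 275,235)
z=lambda u,v:((u+.5)/11-.5+275,(v+.5)/11-.5+235)
for nm,e in dict(j1=(140,295,165,325,),j2=(300,462,185,350),j3=(460,617,170,328)).items():
    l,r,t,b=e;print(nm,cad("top",*z(l,(t+b)/2),.119),cad("top",*z(r,(t+b)/2),.119))
print("panel inner L,z.086",cad("top",*z(137,245),.086),cad("top",*z(131,420),.086),"outer",cad("top",*z(88,245),.086))
print("R panel from top0 crop:",cad("top",270+442/3.8,225+140/3.8,.086),cad("top",270+463/3.8,225+140/3.8,.086))
print("beam",cad("top",331.5,242,.078),cad("top",338.7,242,.078),cad("top",329.6,280,.078),cad("top",337.1,280,.078))
# floor corner inner L at z=.014, floor visible from col ~288 row 270
im=cv2.imread("pics/top0.png")
for r in(250,257,262): print([int(x) for x in im[r,370:395,2]])
print(proj("top",W(P,[[.01,-.14,.014],[.01,-.14,.086],[.01,-.15,.086]])))
E
```

```text
j1 [ -0.8 136.4] [ 0.9 97.6]
j2 [-4.7 96.1] [-2.9 55.6]
j3 [ 1.7 56.3] [ 3.4 17. ]
panel inner L,z.086 [  3.3 139.5] [-41.7 138.6] outer [  2.7 152. ]
R panel from top0 crop: [   1.3 -140.3] [   2.  -155.8]
beam [52.2 16. ] [53.1 -4.4] [-56.1  16.8] [-55.1  -4.2]
[221, 223, 225, 225, 222, 224, 225, 228, 229, 232, 232, 232, 184, 175, 132, 113, 106, 198, 206, 208, 210, 173, 146, 138, 140]
[227, 225, 225, 225, 223, 222, 221, 221, 220, 219, 218, 216, 216, 216, 153, 116, 123, 216, 215, 210, 204, 161, 151, 138, 132]
[226, 227, 227, 228, 227, 228, 228, 229, 228, 228, 228, 228, 228, 229, 134, 107, 119, 225, 224, 222, 205, 132, 160, 158, 139]
[[383.48453648 261.79346616]
 [386.28652835 258.7835213 ]
 [389.83634874 258.93874631]]
```

servo_tool:
  steps:
    - [[0.03,0.04,0,0,-1],[0.03,0.04,0,0,-1],[0.03,0.04,0,-0.002,-1],[0.013,0.02,-0.02,-0.002,-1],[0,0.005,-0.03,0,-1],[0,0,-0.04,0,-1],[0,0,-0.04,0,-1],[0,0,-0.04,0,-1],[0,0,0,0,-1],[0,0,0,0,-1]]

```text
time_s: 23.1
tool_pos: [0.5027, 0.0164, 0.1547]
tool_rot: [[0.031, 0.055, 0.998], [-0.041, 0.998, -0.054], [-0.999, -0.039, 0.033]]
wrist_force: [0.3, 0.2, 1.2]
width: 0.0001
```

servo_tool:
  steps:
    - [[-0.003,0,-0.03,0.003,-1],[-0.001,0,-0.03,0.002,-1],[0,0,-0.03,0,-1],[0,0,-0.025,0,-1],[0,0,-0.015,0,-1],[0,0,-0.008,0,-1],[0,0,0,0,-1],[0,0,0,0,-1],[0,0,0,0,-1],[0,0,0,0,-1]]

```text
time_s: 24.1
tool_pos: [0.5116, 0.0177, 0.0836]
tool_rot: [[0.057, 0.042, 0.997], [-0.041, 0.998, -0.04], [-0.998, -0.038, 0.059]]
wrist_force: [-0.5, 0.4, -0.4]
width: -0.0002
```

servo_tool:
  steps:
    - [[-0.006,0.01,-0.006,0,-1],[-0.006,0.01,-0.006,0,-1],[-0.005,0.005,-0.004,0,-1],[0,0,0,0,-1],[0,0,0,0,-1],[0,0,0,0,-1],[0,0,0,0,-1],[0,0,0,0,-1],[0,0,0,0,-1],[0,0,0,0,-1]]

```text
time_s: 25.1
tool_pos: [0.5007, 0.0341, 0.0737]
tool_rot: [[0.058, 0.042, 0.997], [-0.041, 0.998, -0.04], [-0.997, -0.038, 0.059]]
wrist_force: [-0.9, -0.0, -0.6]
width: 0.0001
```

```bash
python3 look.py 11; python3 -c "
from bench import sensors
print(sensors.observe()['joint_positions'])"
```

```text
[ 15.01147596  19.87234124 -30.1226542  119.03451772  19.23525673
  42.50398537 -29.84455219]
```

View pics/side11c.png

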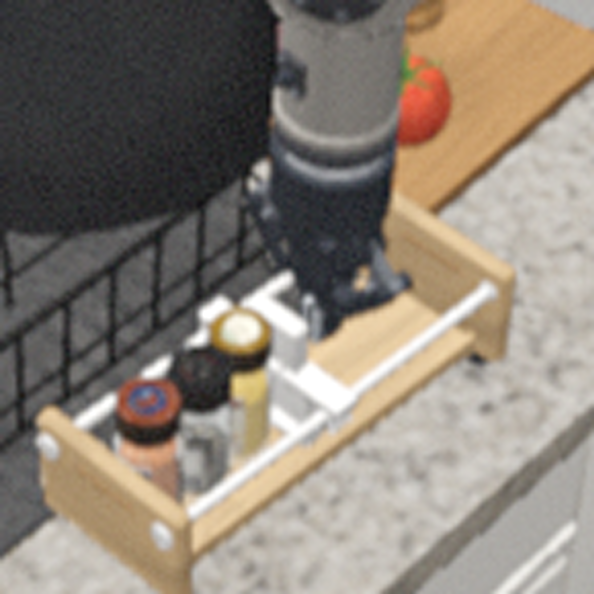

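servo_tool:
  steps:
    - [[0.0002,0.005,-0.003,0,-1],[0.0002,0.005,-0.002,0,-1],[0.0002,0.005,0,0,-1],[0.0001,0.004,0,0,-1],[0.0001,0.002,0,0,-1],[0.0001,0.002,0,0,-1],[0.0001,0.002,0,0,-1],[0.0001,0.002,0,0,-1],[0.0001,0.002,0,0,-1],[0.0001,0.002,0,0,-1]]

```text
time_s: 26.2
tool_pos: [0.5014, 0.0535, 0.0704]
tool_rot: [[0.057, 0.042, 0.997], [-0.042, 0.998, -0.04], [-0.997, -0.04, 0.059]]
wrist_force: [-0.1, -3.0, 1.2]
width: 0.0001
```

Contact, 3 N. Continue gently.

servo_tool:
  steps:
    - [[0.0001,0.002,0,0,-1],[0.0001,0.002,0,0,-1],[0.0001,0.002,0,0,-1],[0.0001,0.002,0,0,-1],[0.0001,0.002,0,0,-1],[0.0001,0.002,0,0,-1],[0.0001,0.002,0,0,-1],[0.0001,0.002,0,0,-1],[0.0001,0.002,0,0,-1],[0.0001,0.002,0,0,-1]]

```text
time_s: 27.2
tool_pos: [0.5014, 0.0548, 0.0708]
tool_rot: [[0.053, 0.051, 0.997], [-0.058, 0.997, -0.048], [-0.997, -0.055, 0.055]]
wrist_force: [-0.9, -6.3, 2.8]
width: 0.0002
```

```bash
python3 look.py 12
```

```text
(no output)
```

View pics/side12c.png

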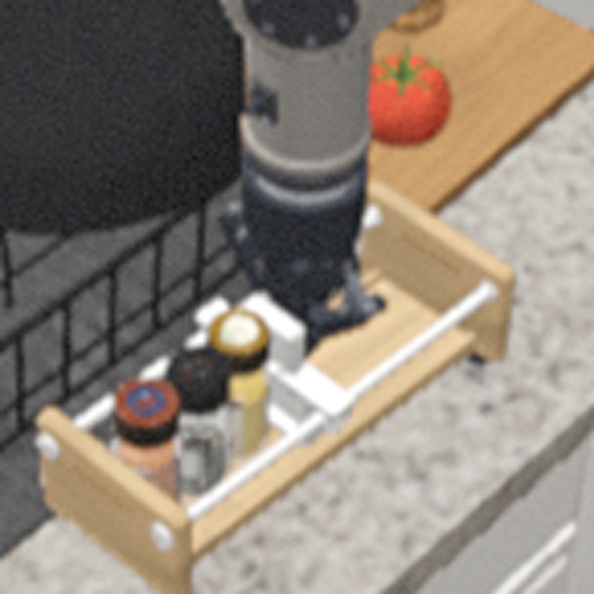

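servo_tool:
  steps:
    - [[0,-0.003,0,0,-1],[0,-0.006,0,0,-1],[0,-0.01,0,0,-1],[0,-0.02,0,0,-1],[0,-0.02,0.01,0,-1],[0,-0.02,0.03,0,-1],[0,0,0.05,0,-1],[0,0,0.07,0,-1],[-0.03,-0.06,0.07,0,-1],[-0.05,-0.07,0.03,0,-1]]

```text
time_s: 28.3
tool_pos: [0.4567, -0.0604, 0.2216]
tool_rot: [[0.051, 0.036, 0.998], [-0.045, 0.998, -0.034], [-0.998, -0.043, 0.053]]
wrist_force: [-0.1, -1.0, -0.1]
width: 0.0001
```

```bash
python3 look.py 13; cat > ms.py <<'E'
from h import *
import sys
F=6;P=[.501,.066,-2.23]
def up(k): return cv2.resize(cv2.imread(f"pics/top{k}.png")[220:300,275:405].astype(np.float32),None,fx=F,fy=F,interpolation=cv2.INTER_CUBIC)
def cad(u,v,z):
    w=ray("top",(u+.5)/F-.5+275,(v+.5)/F-.5+220,z);d=w[:2]-P[:2];a=np.radians(P[2]);return (1000*np.array([d[0]*np.cos(a)+d[1]*np.sin(a),-d[0]*np.sin(a)+d[1]*np.cos(a)])).round(1)
ref=up(10)
for nm,(u,v) in dict(j1=(117,227),j2=(206,238),j3=(293,226),beam=(360,245)).items():
    t=ref[v-44:v+44,u-44:u+44]
    for k in sys.argv[1:]:
        m=cv2.matchTemplate(up(k)[v-60:v+60,u-65:u+65],t,cv2.TM_CCOEFF_NORMED);_,mx,_,l=cv2.minMaxLoc(m)
        print(nm,k,"%.2f"%mx,"moved crop px",(l[0]+44-65,l[1]+44-60))
E
python3 ms.py 12 13
```

```text
j1 12 0.93 moved crop px (-2, 0)
j1 13 0.93 moved crop px (-2, 0)
j2 12 0.93 moved crop px (-3, 0)
j2 13 0.97 moved crop px (-3, 0)
j3 12 0.42 moved crop px (15, 16)
j3 13 0.97 moved crop px (-3, 0)
beam 12 0.35 moved crop px (21, -11)
beam 13 0.91 moved crop px (-3, 0)
```

View pics/top13c.png

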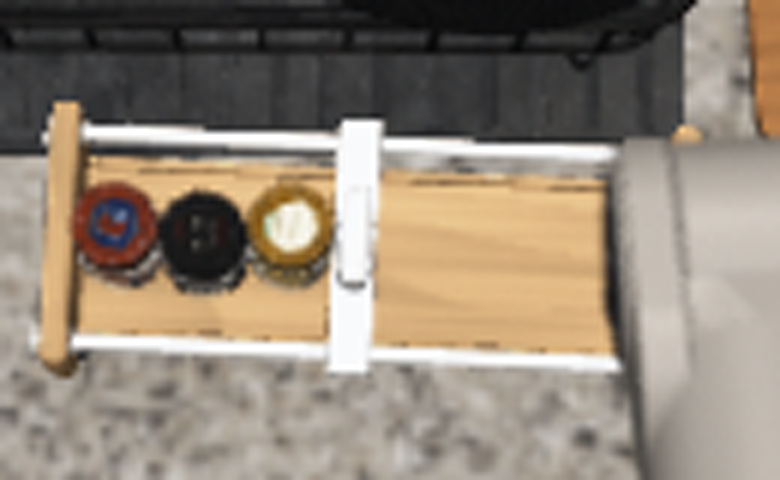

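View pics/side13c.png

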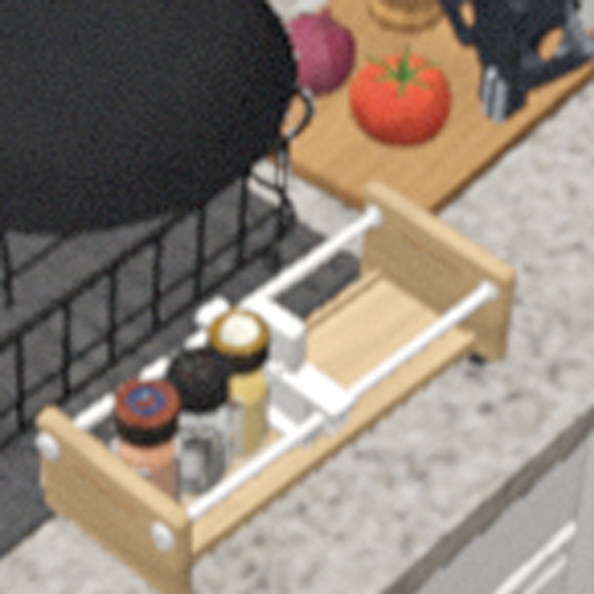

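```bash
python3 ov.py 13 .5018 .0735 -2.23 .023 300 205 360 250; python3 - <<'E'
from h import *
s=cv2.imread("pics/side13.png");t=cv2.imread("pics/top13.png")
B=[DIV[1],DIV[2]]
for z in(.018,.020,.022,.023,.024,.026,.028,.030):
    print(z,divfit({"side":s,"top":t},[.5018,.0735,-2.2,z],boxes=B,thr=200,pad=1))
E
```

```text
0.018 (array([ 0.50349782,  0.07365479, -2.32613293]), np.float64(423.0161764705882))
0.02 (array([ 0.50420786,  0.07392839, -2.40365191]), np.float64(411.1941176470588))
0.022 (array([ 0.50280684,  0.07378914, -2.61336436]), np.float64(413.1583333333333))
0.023 (array([ 0.50383606,  0.07415079, -2.69338753]), np.float64(402.16470588235296))
0.024 (array([ 0.50325729,  0.07381038, -2.63065913]), np.float64(403.99460784313726))
0.026 (array([ 0.50314132,  0.07432121, -2.64048665]), np.float64(404.8426470588235))
0.028 (array([ 0.5017547 ,  0.07460907, -3.27169251]), np.float64(413.4))
0.03 (array([ 0.49976204,  0.07531891, -4.54782823]), np.float64(426.57745098039214))
```

View pics/ov13.png

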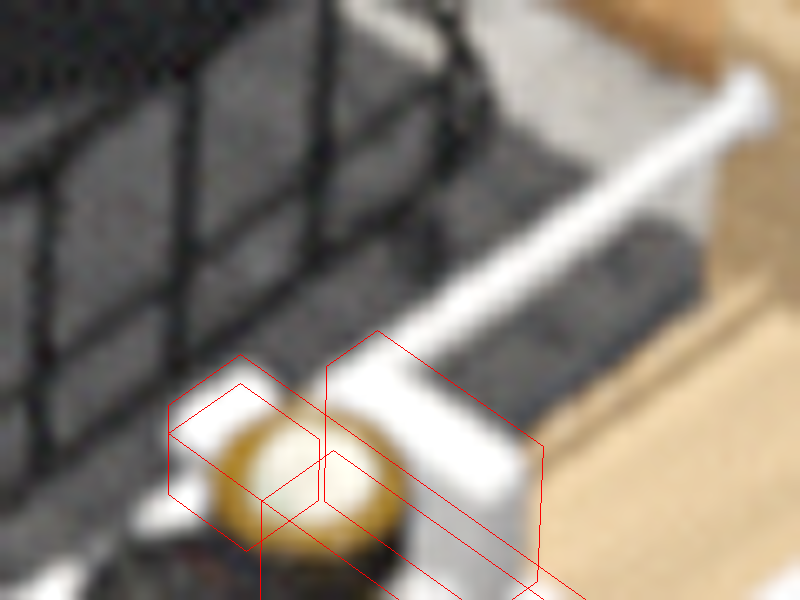

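```bash
python3 - <<'E'
from h import *
a=cv2.imread("pics/side0.png");b=cv2.imread("pics/side13.png")
for nm,(x0,y0,x1,y1) in dict(mug=(208,330,262,385),salt=(260,303,285,338),turq=(420,175,445,218),jartray=(395,190,420,225)).items(): print(nm,np.abs(a[y0:y1,x0:x1].astype(int)-b[y0:y1,x0:x1]).mean().round(1))
a=cv2.imread("pics/top0.png");b=cv2.imread("pics/top13.png")
print("pepper top",np.abs(a[172:210,450:488].astype(int)-b[172:210,450:488]).mean().round(1))
print("pepper side",np.abs(cv2.imread("pics/side0.png")[115:168,352:380].astype(int)-cv2.imread("pics/side13.png")[115:168,352:380]).mean().round(1))
E
```

```text
mug 2.2
salt 3.6
turq 7.1
jartray 19.7
pepper top 3.7
pepper side 16.0
```

View pics/side13.png

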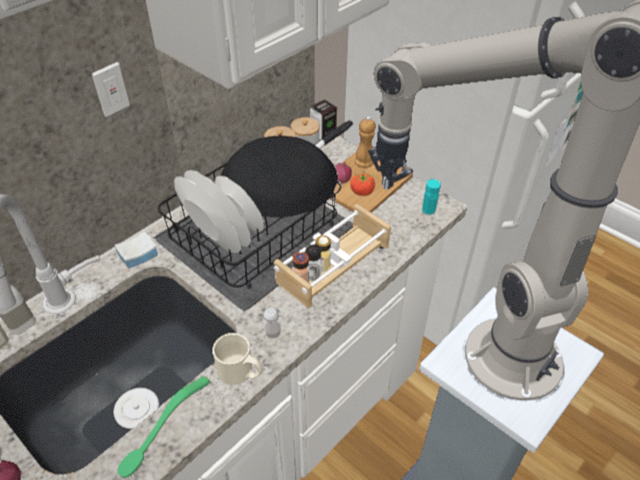

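```bash
python3 -c "
from bench import env
print(env.close_job())"
```

```text
the job is handed in; nothing more can be done
None
```

The divider is snapped onto both rails and slid up so the three jars stand together against the end of the caddy. I handed the job in at about 28 s of the 72 s allowed, with the gripper well clear.

**Seating:** I pressed the divider down over the empty stretch. The highest wrist force I read was about 10 N, though readings came only once a second, so the brief peak at the snap was not captured. After the press, the force at each height matched the divider sitting fully home. A pull of about 10 N upward did not bring it off.

**Sliding:** The first slide, holding the grip, stalled at about 6 N. The gripper was leaning, and the pictures then showed a gap of roughly 1 to 2 mm at the caddy end. I let go and pushed low on the divider's back with closed fingers at up to about 6 N. Jars and divider moved another 1.3 mm or so, stopped, and did not spring back.

**Last checks:**
- **Height:** The divider's height in the pictures is about 23 mm above the caddy's origin, best fit 20 to 26 mm. Not snapped on, it would rest at 30 mm.
- **Level and upright:** It looks level and the jars look upright.
- **Bystanders:** The mug, salt shaker and pepper mill are where they were. In the side view the arm stood beside the pepper mill, so I relied on the top view for it.
- **Jar gap:** By measurement, under about 1 mm may remain between the first jar and the end panel. That is within what the cameras can resolve.

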